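Fit a sector plate with its pivot rod and locking pin, then load the wagons

ROBOT

A 7-joint arm with a two-finger parallel gripper is mounted at the origin on the work surface. World frame = base frame: x ahead of the robot, y to its left, z up, the work surface at z = 0. Lengths are in m, angles in rad, forces in N, time in s.
With the tool pointing down it reaches from about 0.35 to 0.9 m from the base axis. Payload 8.1 kg.
Tool frame: the origin (TCP) lies between the finger pads; the fingertips stand 22 mm ahead of it and the grasp point (between the pads) lies 3 mm ahead of it (tcp_to_tips is the distance from the TCP to the fingertips, in m); z points along the fingers, y is the line along which they close (so a half turn about z gives the same grasp; the last joint's range is limited). The gripper opens to 92 mm and grips with 3 to 60 N. Pads are 19 mm wide; open, the fingers measure 130 mm over their backs; the gripper's body (75 mm by 190 mm) begins 47 mm behind the grasp point.
Start: joints at [1.213, 0.434, 0.025, 1.573, -0.012, 1.134, -0.075], TCP at [0.158, -0.605, 0.225] pointing down, gripper open.
Joint ranges: [-2.62, 2.62], [-0.44, 2.09], [-1.27, 1.32], [0.08, 2.57], [-1.32, 4.46], [0.12, 2], [-2.74, 2.74]. Speed limits (rad/s): [2.22, 2.22, 3.01, 3.01, 3.14, 3.14, 3.14].

INTERFACE

Orientations are given as a 3x3 rotation matrix whose columns are the frame's x, y, z axes.
In Python, from station import state, get_image, finish_job, search_frame, tip_of, tcp_to_tips gives the robot as it stands.
- The arm moves only by the shell command python3 -m pendant 'ROWS' [OPENING]. ROWS is a JSON object of lists of equal length, an entry for each row: "translation": the shift along the world's x, y, z in cm, a list of three; "spin": the turn about the world's z in rad. In form: {"translation": [[x, y, z], ...], "spin": [spin, ...]}. A call has 1 to 10 rows; each row shifts and turns the commanded pose from where the row before left it; what a row does not reach is not made up. A row lasts 1/8 s, in which the tool goes at most 62.5 mm and 10.7 degrees, less where a joint would pass 70% of its speed; a pose out of reach is approached as far as the arm can. A call is refused whole if a number of a shift passes 6.25 or a number of a turn 0.188, either way. A call with a gripper value outside its range is refused whole. OPENING is the finger opening in cm, from 0 to 9.18, set as the call begins (- or left out, the last holds). The fingers move at their own pace and stop on an object; the grip force is fixed at half the most. Time passes only in rows, so rows that do not move let the fingers close. It gives the time, the measured TCP pose, the force, the opening and the grip force at its end, in the units of the state.
- state(): the state, without advancing time (a new reading comes with each control period).
- get_image(name): name is "scene" or "top" or "wrist"; returns a dict with "frame" (420x560x3 uint8, red, green, blue), "mtx" (3x3 intrinsics, pixels), "cam_to_world" (4x4, takes a point from camera to world coordinates). Camera axes: x right, y down, z forward; pixel columns grow to the right and rows downward; lengths in m; the calibration is good to about 2 mm. A picture is of the moment at which its call begins. There is no depth.
- finish_job(): hands the job in; it is judged then, once.
Trained networks look in a picture, given as the dict that the camera call returned (one of the last four; its "shot" number tells which), for a name from the list of things; names that differ only in an ending like _2 or _b are one class to them, and where a whole thing is asked for, a point or a joint stands for the part that bears it (a point fixed in the world has none). Each returns a list of dicts, best first, with "conf" (0 to 1); they miss things now and then, are a little off and sometimes report something else, mostly with a low value. They report only what shows in the picture. A call takes as long as a camera call.
- search_frame(label, picture): "position" ([x, y, z] in m, in the coordinates of the camera as it stood for that picture, good to about 4 mm: the middle of the surface that is visible of it).
- tip_of(label, picture): "position" ([x, y, z] in m, in the coordinates of the camera as it stood for that picture, good to about 4 mm: a listed point, or the origin of a listed thing).
The state is a dict: "clock": time; "q": joint angles; "qvel": joint speeds; "effort": joint torques, N m; "ee_pos": TCP position; "eef_rot": TCP orientation; "contact_force": force on the tool from outside, world axes, zero at the start; "moment": the same for the moment, N m; "opening": opening from 0.0 (shut) to 1.0 (fully open); "finger_force": force on a finger pad.
Only numpy, scipy, OpenCV 4.12 (cv2) and the standard library are available. Lean on these libraries where they do the work, as an engineer would, in place of code of your own. Each camera call takes 0.05 s, during which the arm holds its last target. There are 200 camera calls.

TASK

Fit the loose track board (the sector plate) to the layout: bring its end ear between the two knuckles of the steel pivot bracket, and push the brass rod with the red knob fully home through all three holes. Then swing the board in line with the approach track, so that its side ear lies over the yellow lug, and push the steel pin with the blue knob fully home through both. Then set every wagon that is there upright and with all its wheels on the board's rails, and leave the other things on the table where they are.

Things in the scene. Friction and masses are not known exactly. Their poses are not given: they have to be found in the camera images.
- base: Fixed fittings on a cork strip: steel pivot bracket, yellow lug, approach block with track. Origin on the vertical pivot axis at table level, z up, x along the approach track's centre line. The wooden approach block (60 x 60 x 30 mm, x 338 to 398 mm) bars the board from being pushed into the bracket straight along x; it goes in with its free end swung about 0.3 rad towards -y, then swings in
- pivot_top (a point): centre of the upper knuckle's hole, at its top face. Bracket: two knuckles 26 x 26 mm, z 0 to 10 and 32 to 42 mm above the table, each with a vertical 10 mm through hole on the pivot axis, joined by a post at base x -29 to -16 mm, 26 mm wide; open on the other three sides. Axes as base
- lug_top (a point): centre of the yellow lug's vertical 10 mm through hole, at its top face, 17 mm above the table; lug 28 x 26 mm, at base x 290, y 50 mm
- plate: Sector plate: loose wooden board 310 x 56 mm, 30 mm thick, about 0.45 kg. Origin in the centre of its underside, x along its track, z up. Two rails 3 mm wide, centred at y -9.75 and 9.75 mm, tops at z 34 mm, x -130 to 155 mm; red buffer stop at x -140 mm, up to z 54 mm. Grip it across its 56 mm width; it slides on the table. Fitted, its axes match the base's and its origin is at base x 175, y 0 mm
- plate_eye (a point): centre of the vertical 10 mm through hole in the aluminium end ear, at the ear's top face: board x -175, y 0, z 22 mm. Ear 26 mm wide, x -155 to -190 mm, z 14 to 22 mm; with the board lying on the table it passes between the bracket's knuckles
- lock_eye (a point): centre of the vertical 10 mm through hole in the aluminium side ear, at the ear's top face: board x 115, y 50, z 28 mm. Ear 30 x 30 mm, z 20 to 28 mm; with the board lying on the table it passes over the yellow lug
- rod: Pivot rod: brass shank 8 mm in diameter, 39 mm long, tip tapered to 4 mm over its last 5 mm, under a red knob 16 mm in diameter, 26 mm high. Origin on its axis at the knob's underside, z up to the knob. Starts hanging upright in the pin rack. Fully home, the knob sits on the bracket's upper knuckle
- lockpin: Locking pin: steel shank 8 mm in diameter, 25 mm long, tip tapered to 4 mm over its last 5 mm, under a blue knob 16 mm in diameter, 26 mm high. Origin on its axis at the knob's underside, z up to the knob. Starts hanging upright in the pin rack. Fully home, the knob sits on the board's side ear
- rack: Pin rack: fixed wooden block 100 x 40 mm, 50 mm high, origin in the centre of its underside, with two 11 mm holes at x -30 and +30 mm; the two pins hang in them by their knobs, either way round
- loco: bystander: red model diesel locomotive, 115 x 34 mm, 54 mm high; origin underneath its middle
- paint_jar: bystander: small paint jar, 42 mm in diameter, 50 mm high; origin underneath
- glue: bystander: glue bottle, 36 mm in diameter, 110 mm high; origin underneath
- screwdriver: bystander: screwdriver with an orange handle, 160 mm long, lying on the table; origin underneath its middle
- mug: bystander: blue mug, 76 mm in diameter, 90 mm high; origin underneath
- shed: bystander: model shed with a brown roof, 50 x 75 mm, 44 mm high; origin underneath
- wagon_red: Open wagon, red, timber; may be absent. Tub 70 mm long (x; 79 mm over couplers), 36 mm wide (y), z 3 to 30 mm, 0.12 kg, ballasted low, same at both ends. Origin under its middle at the bottom of the wheel flanges (12.5 mm across, 3 mm deep), which drop between the rails; seated, the origin is 31 mm above the board's underside, within 2 mm of the track's centre line. Three fit in a row
- wagon_green: Open wagon, green, copper pipes; may be absent. Tub 70 mm long (x; 79 mm over couplers), 36 mm wide (y), z 3 to 30 mm, 0.12 kg, ballasted low, same at both ends. Origin under its middle at the bottom of the wheel flanges (12.5 mm across, 3 mm deep), which drop between the rails; seated, the origin is 31 mm above the board's underside, within 2 mm of the track's centre line. Three fit in a row
- wagon_blue: Open wagon, blue, crates; may be absent. Tub 70 mm long (x; 79 mm over couplers), 36 mm wide (y), z 3 to 30 mm, 0.12 kg, ballasted low, same at both ends. Origin under its middle at the bottom of the wheel flanges (12.5 mm across, 3 mm deep), which drop between the rails; seated, the origin is 31 mm above the board's underside, within 2 mm of the track's centre line. Three fit in a row

How it is judged:
By the outcome, as a careful person would: the job done as asked, in the order asked, and still so for the second after the job is handed in, with the robot touching nothing.
Of wagon_red, wagon_green, wagon_blue only 1 to 3 are there at a start; the rules pass over those that are not, and their reading is None.
At some moment in a run one of wagon_red, wagon_green, wagon_blue may be knocked a few centimetres aside while the robot is not near it.
It also fails if it takes over 210 s, if anything falls off the work surface, if the arm or the gripper's body presses on something with over 40 N, if the wrist force passes 120 N, or if a joint passes its speed limit or range.

## Working session

There is one attempt and no reset: what is moved stays moved. The work goes in short steps, Python scripts to look and compute and a shell command to move; the robot and the scene stay as the last step left them, time stands still between calls to the robot, and variables do not carry over. Pictures are saved under pics/ and viewed, at most 14 in all, crops included, and the job is handed in when it is done.

```bash
mkdir -p pics; cat > h.py <<'E'
import numpy as np, cv2
from station import state, get_image, search_frame, tip_of, tcp_to_tips
def w(im,p): return (im["cam_to_world"]@np.r_[p,1])[:3]
def px(im,p):
    c=np.linalg.inv(im["cam_to_world"])@np.r_[p,1]; u=im["mtx"]@c[:3]; return u[:2]/u[2]
def onz(im,u,v,z):
    d=im["cam_to_world"][:3,:3]@np.linalg.inv(im["mtx"])@np.array([u,v,1.]); o=im["cam_to_world"][:3,3]
    return o+d*(z-o[2])/d[2]
def save(im,n,crop=None,k=1):
    f=im["frame"][:,:,::-1]
    if crop: a,b,c,d=crop; f=f[b:d,a:c]
    cv2.imwrite("pics/"+n,cv2.resize(f,None,fx=k,fy=k,interpolation=cv2.INTER_CUBIC))
def tell(im,names,f=tip_of):
    for n in names:
        for r in f(n,im)[:2]: print(f.__name__[:3],n,round(r["conf"],2),np.round(w(im,r["position"])*1000).astype(int),np.round(px(im,w(im,r["position"]))).astype(int))
E
python3 - <<'E'
from h import *
N="base pivot_top lug_top plate plate_eye lock_eye rod lockpin rack loco paint_jar glue screwdriver mug shed wagon_red wagon_green wagon_blue".split()
s=state();print(s["ee_pos"],s["eef_rot"],s["clock"])
for c in("top","scene"):
    im=get_image(c);save(im,c+"0.png",k=1.4);print(c);tell(im,N)
E
```

```text
[ 0.15735034 -0.60434869  0.223762  ] [[ 9.67721929e-01  2.52019813e-01 -5.31863898e-04]
 [ 2.52020330e-01 -9.67720849e-01  1.45290496e-03]
 [-1.48534946e-04 -1.54004851e-03 -9.99998803e-01]] 0.0
top
cal base 0.69 [605  -2  28] [287 214]
cal base 0.63 [ 534 -120    1] [327 239]
cal pivot_top 0.6 [ 534 -123   40] [329 237]
cal pivot_top 0.29 [480 165  18] [230 258]
cal lug_top 0.85 [483 168  14] [229 257]
cal plate 0.68 [ 668 -108   -3] [321 195]
cal plate 0.45 [ 476 -291   50] [390 256]
cal plate_eye 0.59 [ 690 -280   18] [379 185]
cal plate_eye 0.56 [534 414   3] [147 241]
cal lock_eye 0.8 [604  -1  27] [287 215]
cal rod 0.56 [ 477 -294   52] [391 256]
cal rod 0.38 [ 719 -337    1] [397 177]
cal lockpin 0.53 [ 419 -276   51] [385 277]
cal rack 0.75 [ 445 -287    5] [385 268]
cal rack 0.37 [605  -4  28] [287 214]
cal loco 0.66 [732 272   1] [196 176]
cal loco 0.58 [381 546  -2] [101 294]
cal paint_jar 0.6 [691 364   0] [165 189]
cal glue 0.63 [ 717 -337   -2] [396 178]
cal glue 0.34 [ 549 -357    0] [406 232]
cal screwdriver 0.89 [380 545   2] [101 294]
cal mug 0.89 [801  46  -1] [27
[... 509 characters left out ...]
 691 -287   24] [211 288]
cal lock_eye 0.98 [608  -1  29] [276 223]
cal lock_eye 0.72 [ 548 -363    1] [169 267]
cal rod 0.51 [ 474 -295   51] [175 232]
cal lockpin 0.51 [ 416 -276   47] [173 217]
cal rack 0.91 [ 448 -287   -3] [177 233]
cal loco 0.79 [730 272   0] [364 216]
cal paint_jar 0.52 [687 368   1] [378 194]
cal glue 0.72 [ 712 -335    2] [201 304]
cal glue 0.31 [ 471 -296   50] [174 231]
cal screwdriver 0.48 [ 415 -276   50] [173 216]
cal mug 0.81 [808  53   1] [325 265]
cal mug 0.2 [ 531 -124   41] [231 222]
cal shed 0.62 [ 411 -459    4] [123 249]
cal wagon_red 0.61 [ 549 -363    3] [169 267]
cal wagon_green 0.57 [535 411   0] [360 161]
cal wagon_blue 0.64 [444 333   3] [328 153]
```

View pics/top0.png

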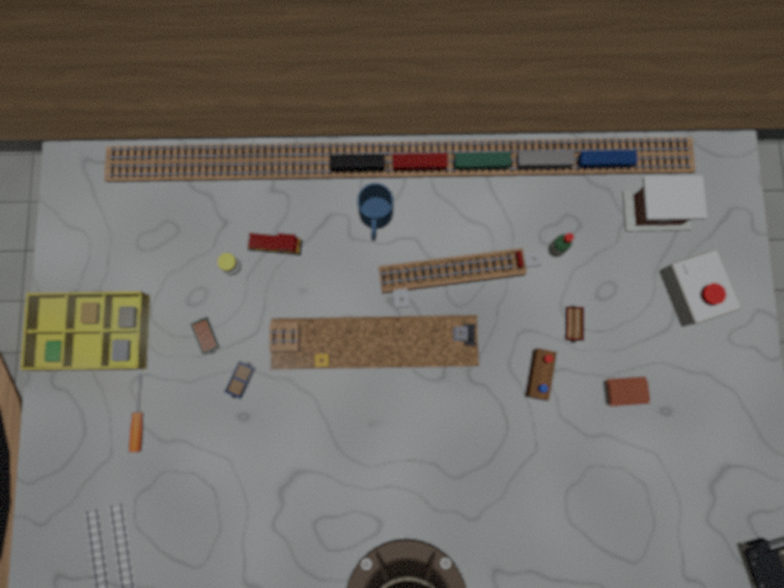

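View pics/scene0.png

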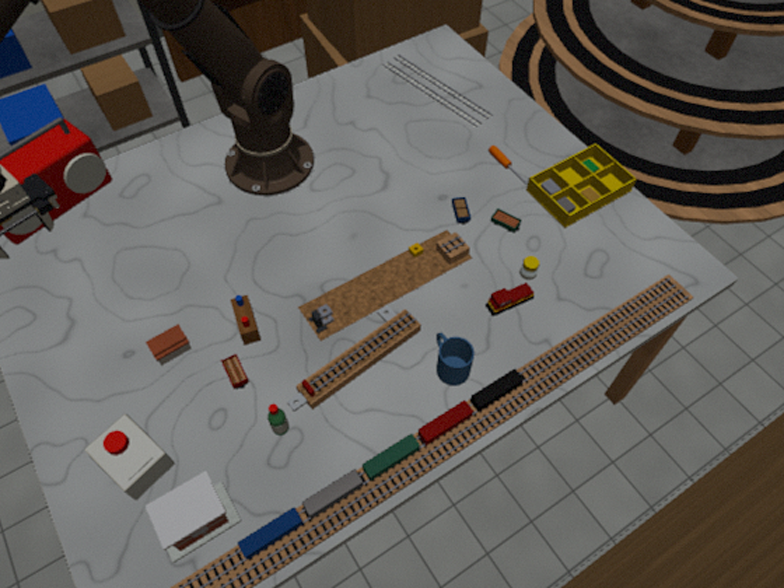

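Top view: the board lies at px (323,193) in image scale/1.4, the bracket at right end of the cork strip and the lug and approach block at its left end. All three wagons stand there, apparently upright. The networks agree with the picture: base yaw is about 90°, board yaw about 97°. I'm going above the board.

```bash
python3 -m pendant '{"translation":[[4.25,4.13,0],[4.25,4.13,0],[4.25,4.13,0],[4.25,4.13,0],[4.25,4.13,0],[4.25,4.13,0],[4.25,4.13,0],[4.25,4.13,0],[4.25,4.13,0],[4.25,4.13,0]],"spin":[0.144,0.144,0.144,0.144,0.144,0.144,0.144,0.144,0.144,0.144]}' 9.18; python3 -m pendant '{"translation":[[4.25,4.13,0],[4.25,4.13,0],[0,0,0],[0,0,0]],"spin":[0,0,0,0]}'
python3 - <<'E'
from h import *
s=state();print(s["ee_pos"],s["eef_rot"],s["q"],s["contact_force"])
for c in("wrist","top","scene"):
    im=get_image(c);print(c);tell(im,["plate","plate_eye","lock_eye","pivot_top","lug_top"])
    if c=="wrist": save(im,"w1.png",k=1); print(im["cam_to_world"])
E
```

```text
clock: 3.15
ee_pos: [0.5838, -0.1906, 0.2248]
eef_rot: [[-0.128, 0.992, 0.001], [0.992, 0.128, -0.0], [-0.0, 0.0, -1.0]]
contact_force: [1.2, -0.5, 0.2]
opening: 0.999
finger_force: 0.0
clock: 3.65
ee_pos: [0.6673, -0.1096, 0.2242]
eef_rot: [[-0.124, 0.992, -0.001], [0.992, 0.124, -0.001], [-0.001, -0.001, -1.0]]
contact_force: [-0.4, -0.2, 0.6]
opening: 0.997
finger_force: 0.0
[ 0.66731328 -0.10960018  0.22416656] [[-1.23738449e-01  9.92314605e-01 -7.21601420e-04]
 [ 9.92314726e-01  1.23738011e-01 -6.23479053e-04]
 [-5.29397845e-04 -7.93204047e-04 -9.99999545e-01]] [ 0.35591285  0.56356982 -0.44573401  1.4030035   0.24741592  1.23097189
  0.01192235] [-0.38783034 -0.19456121  0.55761559]
wrist
cal plate 0.56 [ 672 -111    0] [284 180]
cal pivot_top 0.68 [ 533 -120   42] [152 181]
cal lug_top 0.7 [ 550 -359   -2] [175 343]
cal lug_top 0.58 [ 675 -109    1] [287 179]
[[ 9.92295001e-01  1.18128390e-01  3.73672861e-02  6.58597517e-01]
 [ 1.23897661e-01 -9.46111365e-01 -2.99203367e-01 -2.87793956e-02]
 [ 9.20198740e-06  3.01527725e-01 -9.53457409e-01  3.85093097e-01]
 [ 0.00000000e+00  0.00000000e+00  0.00000000e+00  1.00000000e+00]]
top
cal plate 0.98 [ 671 -109   -4] [321 194]
cal lock_eye 0.85 [604  -3  28] [287 214]
cal lock_eye 0.72 [480 169  14] [229 258]
cal pivot_top 0.56 [ 535 -125   42] [330 237]
cal lug_top 0.73 [483 169  16] [229 257]
scene
cal plate 0.73 [ 668 -110    3] [258 256]
cal plate_eye 0.56 [ 691 -286   25] [211 287]
cal plate_eye 0.35 [803  51   2] [324 264]
cal lock_eye 0.61 [604   0  29] [276 222]
cal pivot_top 0.92 [ 530 -122   41] [232 221]
cal lug_top 0.83 [481 168  23] [297 176]
cal lug_top 0.62 [605   1  30] [276 222]
```

View pics/w1.png

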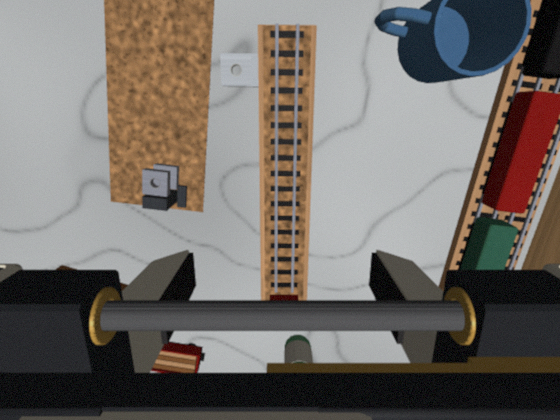

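The wrist view shows the pivot hole at px (155,183), the lock ear hole at (236,70) and the board's far end at row 25, columns 259–316.

```bash
python3 - <<'E'
from h import *
im=get_image("wrist")
for n,u,v,z in [("piv",155,183,.042),("lock",236,70,.028),("c1",259,25,.03),("c2",316,25,.03),("railL",277,28,.034),("railR",296,28,.034),("rL2",275,290,.034),("rR2",294,290,.034)]:
    print(n,np.round(onz(im,u,v,z)*1000,1))
E
```

```text
piv [ 536.4 -121.9   42. ]
lock [609.7  -0.9  28. ]
c1 [628.3  41.1  30. ]
c2 [682.   47.8  30. ]
railL [645.7  39.9  34. ]
railR [663.5  42.1  34. ]
rL2 [ 676.7 -237.5   34. ]
rR2 [ 699.1 -234.7   34. ]
```

```bash
python3 -m pendant '{"translation":[[0.6,0,-5],[0,0,-5],[0,0,-5],[0,0,-3],[0,0,-1.6],[0,0,0],[0,0,0]],"spin":[0,0,0,0,0,0,0]}'; python3 -m pendant '{"translation":[[0,0,0],[0,0,0],[0,0,0],[0,0,0],[0,0,0],[0,0,0],[0,0,0],[0,0,0]],"spin":[0,0,0,0,0,0,0,0]}' 5
```

```text
clock: 5.48
ee_pos: [0.6746, -0.1092, 0.0301]
eef_rot: [[-0.124, 0.992, 0.002], [0.992, 0.124, -0.0], [-0.0, 0.002, -1.0]]
contact_force: [0.7, -0.4, -0.1]
opening: 0.996
finger_force: 0.0
clock: 6.48
ee_pos: [0.6735, -0.1092, 0.0285]
eef_rot: [[-0.124, 0.992, -0.0], [0.992, 0.124, 0.0], [0.0, -0.0, -1.0]]
contact_force: [0.4, 0.0, -0.7]
opening: 0.548
finger_force: 0.0
```

```bash
python3 -m pendant '{"translation":[[0,0,0],[0,0,0],[0,0,0],[0,0,0]],"spin":[0,0,0,0]}' 4; python3 - <<'E'
from h import *
im=get_image("wrist");save(im,"w2.png")
for c in("top","scene"): im=get_image(c);tell(im,["plate"])
E
```

```text
clock: 6.98
ee_pos: [0.6735, -0.1092, 0.0285]
eef_rot: [[-0.124, 0.992, -0.0], [0.992, 0.124, 0.0], [0.0, -0.0, -1.0]]
contact_force: [0.6, -0.9, 0.1]
opening: 0.437
finger_force: 0.0
cal plate 0.82 [ 670 -109   -4] [321 194]
cal plate 0.65 [807  54   2] [325 265]
cal plate 0.64 [ 669 -110    5] [258 257]
```

View pics/w2.png

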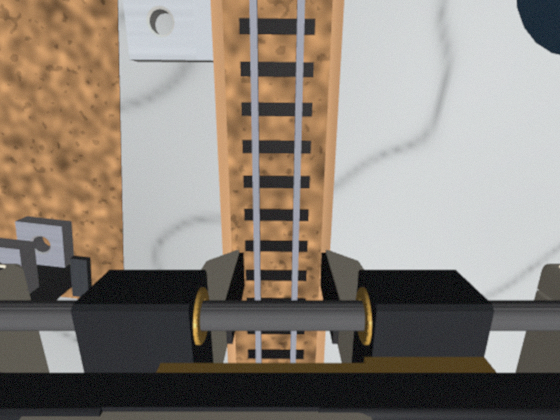

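```bash
python3 - <<'E'
from h import *
print(tcp_to_tips, tcp_to_tips() if callable(tcp_to_tips) else ""); s=state(); print({k:np.round(v,3) for k,v in s.items()})
im=get_image("scene"); T=s["ee_pos"]; print(px(im,T),px(im,T-[0,0,.022])); a,b=px(im,T).astype(int); save(im,"s2.png",(a-80,b-60,a+80,b+60),5)
E
```

```text
0.022 
{'clock': np.float64(7.225), 'q': array([ 0.325,  0.755, -0.392,  1.576,  0.347,  0.88 , -0.07 ]), 'qvel': array([-0.001, -0.   ,  0.   , -0.   , -0.   ,  0.001,  0.001]), 'effort': array([-1.0000e-03, -8.1144e+01, -8.1740e+00, -2.5151e+01, -5.2000e-02,
        3.3000e-02,  0.0000e+00]), 'ee_pos': array([ 0.674, -0.109,  0.029]), 'eef_rot': array([[-0.124,  0.992,  0.   ],
       [ 0.992,  0.124, -0.   ],
       [-0.   ,  0.   , -1.   ]]), 'contact_force': array([-0.785,  0.028,  0.697]), 'moment': array([-0.029, -0.127, -0.02 ]), 'finger_force': np.float64(0.0), 'opening': np.float64(0.434)}
[258.39754332 253.98661692] [258.67249924 257.24019994]
```

View pics/s2.png

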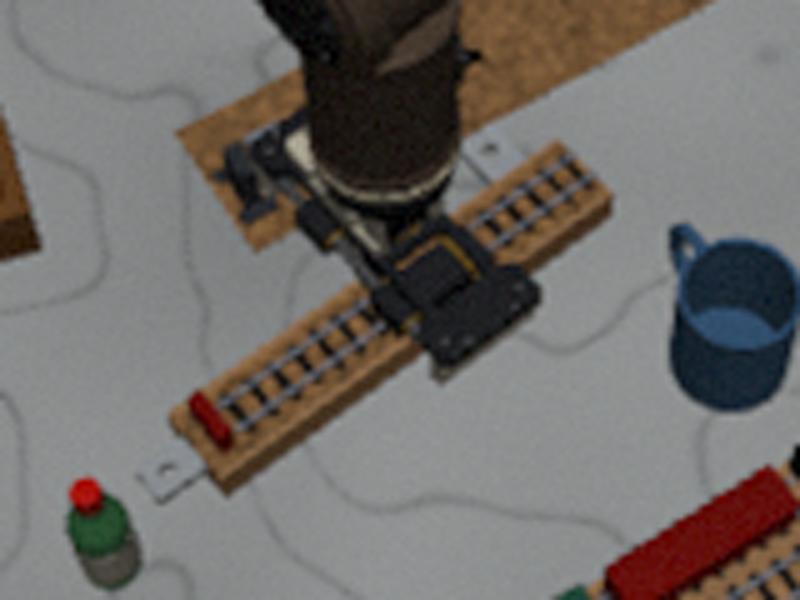

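```bash
python3 - <<'E'
from h import *
im=get_image("wrist"); s=state(); T=s["ee_pos"];R=s["eef_rot"]
print(im["cam_to_world"][:3,3]-T)
for z in(0,.022,-.02):
  for o in(-.02,.02): print(z,o,px(im,T+R@[0,o,z]),px(im,T+R@[.0095,o,z]))
# board as seen now: rails at rows 20,250
for z in(.034,.0):print(z,[np.round(onz(im,u,v,z)*1000) for u,v in[(254,30),(299,30),(257,250),(297,250)]])
print(np.round(onz(im,162,22,.028)*1000,1),np.round(onz(im,42,243,.042)*1000,1))
E
```

```text
[-0.00880572  0.08075339  0.16101335]
0 -0.02 [241.80444561 265.42647341] [241.15031209 249.01836651]
0 0.02 [316.94402973 265.40495485] [317.51688822 248.99985683]
0.022 -0.02 [246.01087186 248.55445289] [245.48806724 233.65571883]
0.022 0.02 [313.22781992 248.53824431] [313.68521516 233.64199867]
-0.02 -0.02 [237.01657868 284.63065868] [236.19474714 266.56905705]
-0.02 0.02 [321.173727   284.60222394] [321.89408629 266.54425215]
0.034 [array([650.,  -0.,  34.]), array([668.,   2.,  34.]), array([661., -99.,  34.]), array([681., -97.,  34.])]
0.0 [array([646.,   6.,   0.]), array([669.,   9.,   0.]), array([ 660., -115.,    0.]), array([ 685., -112.,    0.])]
[609.4  -0.9  28. ] [ 559.  -104.7   42. ]
```

The fingers closed to 40 mm without contact and look to be above the 56 mm board, so the tips may be higher than stated. I'll reopen and feel downward gently.

```bash
Z='"spin":[0,0,0,0]'; python3 -m pendant '{"translation":[[0,0,0.5],[0,0,0],[0,0,0],[0,0,0],[0,0,0],[0,0,0],[0,0,0],[0,0,0]],"spin":[0,0,0,0,0,0,0,0]}' 9.18; python3 -m pendant '{"translation":[[0,0,-0.5],[0,0,-0.2],[0,0,-0.2],[0,0,0]],"spin":[0,0,0,0]}';python3 -m pendant '{"translation":[[0,0,-0.1],[0,0,-0.1],[0,0,0]],"spin":[0,0,0]}'
```

```text
clock: 8.32
ee_pos: [0.6735, -0.1093, 0.0336]
eef_rot: [[-0.124, 0.992, 0.0], [0.992, 0.124, -0.0], [-0.0, 0.0, -1.0]]
contact_force: [0.3, -0.6, 0.1]
opening: 0.998
finger_force: 0.0
clock: 8.82
ee_pos: [0.6734, -0.1092, 0.0243]
eef_rot: [[-0.124, 0.992, -0.0], [0.992, 0.124, 0.0], [0.0, -0.0, -1.0]]
contact_force: [0.3, -0.7, 0.3]
opening: 1.001
finger_force: 0.0
clock: 9.2
ee_pos: [0.6735, -0.1092, 0.0225]
eef_rot: [[-0.124, 0.992, -0.0], [0.992, 0.124, 0.0], [0.0, -0.0, -1.0]]
contact_force: [0.8, 0.2, 0.0]
opening: 1.001
finger_force: 0.0
```

```bash
python3 -m pendant '{"translation":[[0,0,-0.1],[0,0,-0.1],[0,0,-0.1],[0,0,0]],"spin":[0,0,0,0]}';python3 -m pendant '{"translation":[[0,0,-0.1],[0,0,-0.1],[0,0,-0.1],[0,0,0]],"spin":[0,0,0,0]}'
```

```text
clock: 9.7
ee_pos: [0.6734, -0.1092, 0.0194]
eef_rot: [[-0.124, 0.992, -0.0], [0.992, 0.124, 0.0], [0.0, -0.0, -1.0]]
contact_force: [-0.4, -0.2, -1.4]
opening: 1.001
finger_force: 0.0
clock: 10.2
ee_pos: [0.6734, -0.1092, 0.0164]
eef_rot: [[-0.124, 0.992, -0.0], [0.992, 0.124, 0.0], [0.0, -0.0, -1.0]]
contact_force: [-0.3, 0.6, 1.0]
opening: 0.999
finger_force: 0.0
```

```bash
python3 -m pendant '{"translation":[[0,0,-0.2],[0,0,-0.2],[0,0,0]],"spin":[0,0,0]}';python3 -m pendant '{"translation":[[0,0,0],[0,0,0],[0,0,0],[0,0,0],[0,0,0],[0,0,0],[0,0,0]],"spin":[0,0,0,0,0,0,0]}' 5
```

```text
clock: 10.58
ee_pos: [0.6733, -0.1092, 0.0122]
eef_rot: [[-0.124, 0.992, -0.0], [0.992, 0.124, 0.0], [0.0, -0.0, -1.0]]
contact_force: [1.1, -0.5, 0.6]
opening: 1.0
finger_force: 0.0
clock: 11.45
ee_pos: [0.6722, -0.1095, 0.0124]
eef_rot: [[-0.123, 0.992, -0.002], [0.992, 0.123, -0.0], [-0.0, -0.002, -1.0]]
contact_force: [-6.0, -1.0, 4.9]
opening: 0.605
finger_force: 30.0
```

Gripped (55.5 mm opening, 30 N). The true tips stand about 23 mm higher than the reading implies, and I'll keep that in mind. Sliding the board to the pre-insertion pose.

```bash
python3 -m pendant '{"translation":[[-0.7,2.1,0],[-0.7,2.1,0],[-0.7,2.1,0],[-0.7,2.1,0],[-0.7,2.1,0],[-0.7,2.1,0],[-0.7,2.1,0],[-0.7,2.1,0],[-0.6,2.1,0],[-0.6,2.1,0]],"spin":[-0.042,-0.042,-0.042,-0.042,-0.042,-0.042,-0.042,-0.042,-0.042,-0.042]}' && python3 -m pendant '{"translation":[[0,0,0],[0,0,0],[0,0,0]],"spin":[0,0,0]}'
python3 - <<'E'
from h import *
for c in("wrist","top","scene"):
    im=get_image(c);print(c);tell(im,["plate","plate_eye","lock_eye","pivot_top","lug_top"])
    if c=="scene": save(im,"s3.png",(180,150,340,270),5)
E
```

```text
clock: 12.7
ee_pos: [0.6058, 0.1007, 0.0125]
eef_rot: [[0.293, 0.956, 0.001], [0.956, -0.293, -0.001], [-0.0, 0.001, -1.0]]
contact_force: [0.4, -1.4, -1.2]
opening: 0.606
finger_force: 30.0
clock: 13.08
ee_pos: [0.6058, 0.0997, 0.0124]
eef_rot: [[0.292, 0.956, 0.0], [0.956, -0.292, -0.0], [-0.0, 0.0, -1.0]]
contact_force: [0.9, 2.0, -2.5]
opening: 0.608
finger_force: 30.0
wrist
cal plate 0.67 [607  98   0] [282 259]
cal lock_eye 0.7 [597 224  29] [160  11]
cal lock_eye 0.7 [485 170  17] [  1 212]
cal lug_top 0.95 [485 170  17] [  0 213]
top
cal plate_eye 0.79 [553 -70  21] [310 232]
cal plate_eye 0.29 [734 270  -1] [197 175]
cal lock_eye 0.16 [379 547   2] [100 295]
cal pivot_top 0.62 [ 535 -125   44] [330 237]
cal lug_top 0.84 [482 166  16] [230 257]
cal lug_top 0.41 [551 -66  18] [309 232]
scene
cal plate 0.7 [601  98   3] [300 212]
cal lock_eye 0.56 [591 224  30] [329 189]
cal pivot_top 0.72 [ 529 -125   40] [231 221]
cal lug_top 0.66 [550 -70  28] [249 220]
cal lug_top 0.62 [484 164  21] [297 177]
```

View pics/s3.png

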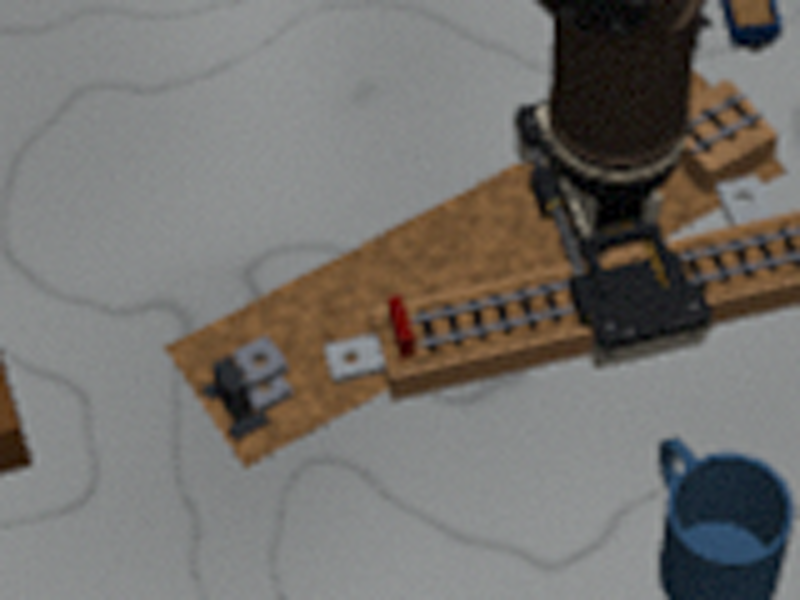

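```bash
python3 - <<'E'
from h import *
im=get_image("scene"); e=onz(im,250.4,221.4,.022);p=onz(im,232.4,221.6,.042);print(e,p,p-e)
im=get_image("top");save(im,"t3.png",(300,215,350,255),12)
E
```

```text
[ 0.55320358 -0.0667921   0.022     ] [ 0.53352808 -0.12151084  0.042     ] [-0.0196755  -0.05471874  0.02      ]
```

View pics/t3.png

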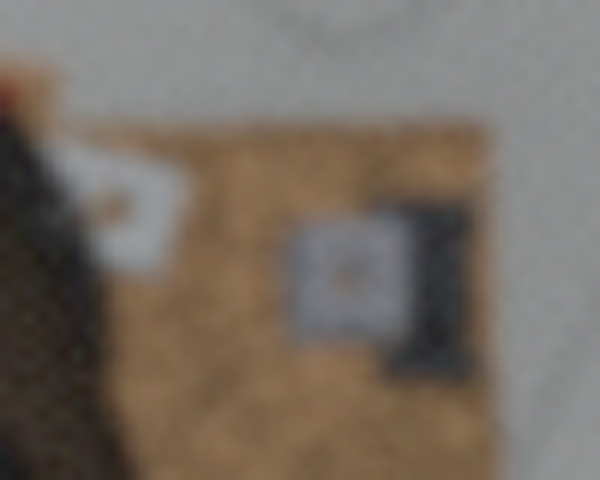

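The top crop shows a square ear at px (105,205) and the knuckle hole at (345,275). By geometry a square ear corner meets the post if inserted fully at 0.3 rad. So I insert to 3 mm short, then swing most of the way.

```bash
python3 -m pendant '{"translation":[[-0.3,-0.87,0],[-0.3,-0.87,0],[-0.3,-0.87,0],[-0.3,-0.87,0],[-0.3,-0.87,0],[-0.29,-0.85,0],[0,0,0],[0,0,0]],"spin":[0,0,0,0,0,0,0,0]}'
python3 - <<'E'
from h import *
s=state();T=s["ee_pos"];R=s["eef_rot"];P=np.array([.5345,-.122])
for f in(.2,.1,0):
    th=np.arctan2(R[1,0],R[0,0]); t=np.pi/2-f; print(f,t-th,(P+.175*np.array([np.cos(t),np.sin(t)])-T[:2])*100)
for c in("top","scene"):
    im=get_image(c);print(c);tell(im,["plate","plate_eye","lock_eye","lug_top"])
E
```

```text
clock: 15.08
ee_pos: [0.5877, 0.0491, 0.0126]
eef_rot: [[0.292, 0.957, 0.0], [0.957, -0.292, 0.0], [0.0, 0.0, -1.0]]
contact_force: [-0.4, 0.2, -5.7]
opening: 0.611
finger_force: 30.0
0.2 0.0959060140129584 [-1.84662777  0.04279786]
0.1 0.19590601401295826 [-3.57625627  0.30420564]
0 0.29590601401295835 [-5.32334106  0.39163274]
top
cal plate_eye 0.6 [ 534 -118   17] [327 238]
cal plate_eye 0.5 [537 412   3] [148 240]
cal lock_eye 0.9 [574 172  28] [228 226]
cal lock_eye 0.48 [730 273   1] [196 176]
cal lug_top 0.82 [480 167  15] [230 258]
scene
cal plate 0.63 [ 536 -118   26] [234 224]
cal plate 0.55 [586  54   4] [286 215]
cal plate_eye 0.65 [ 535 -119   25] [234 224]
cal lock_eye 0.73 [ 550 -362    2] [169 267]
cal lock_eye 0.64 [572 176  31] [314 191]
cal lug_top 0.69 [483 164  20] [297 177]
```

```bash
python3 -m pendant '{"translation":[[-0.62,0.01,0],[-0.62,0.01,0],[-0.61,0.02,0],[-0.58,0.08,0],[-0.58,0.09,0],[-0.57,0.09,0],[0,0,0],[0,0,0]],"spin":[0.032,0.032,0.032,0.033,0.033,0.034,0,0]}'
python3 - <<'E'
from h import *
im=get_image("scene");tell(im,["plate_eye","lock_eye"])
save(im,"s4.png",(215,205,255,235),20)
im=get_image("top");tell(im,["plate_eye","lock_eye"])
E
```

```text
clock: 16.58
ee_pos: [0.5514, 0.0518, 0.0124]
eef_rot: [[0.101, 0.995, -0.001], [0.995, -0.101, 0.0], [0.0, -0.001, -1.0]]
contact_force: [-3.0, 4.5, -3.9]
opening: 0.606
finger_force: 30.1
cal plate_eye 0.67 [533 410   2] [359 160]
cal plate_eye 0.63 [ 534 -124   25] [232 225]
cal lock_eye 0.81 [514 172  30] [304 180]
cal plate_eye 0.72 [ 530 -124   19] [329 239]
cal lock_eye 0.89 [514 173  28] [227 246]
cal lock_eye 0.39 [800  43   1] [271 153]
```

View pics/s4.png

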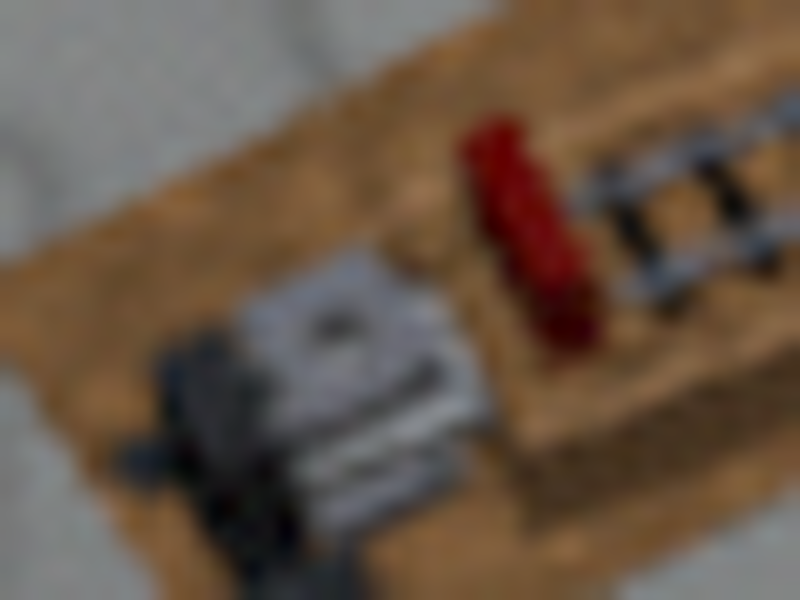

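The ear now sits between the knuckles, with the upper hole at crop px (340,325) and the bright ear under it. I'm releasing, then touching free table with closed fingers to learn the true tip height.

```bash
python3 -m pendant '{"translation":[[0,0,0],[0,0,0],[0,0,0],[0,0,0],[0,0,5],[0,0,5],[0.5,-2,2],[0.9,-5.5,0],[0.9,-5.5,0]],"spin":[0,0,0,0,0,0,0,-0.1,-0.1]}' 7.5;  python3 -m pendant '{"translation":[[0.9,-5.5,0],[0.9,-5.5,0],[0.8,-5.2,0],[0,0,-5],[0,0,-3],[0,0,0],[0,0,0]],"spin":[0,0,0,0,0,0,0]}' 0; python3 -m pendant '{"translation":[[0,0,-1],[0,0,-1],[0,0,-1],[0,0,0]],"spin":[0,0,0,0]}'
```

```text
clock: 18.0
ee_pos: [0.5753, -0.0795, 0.1333]
eef_rot: [[0.297, 0.955, 0.001], [0.955, -0.297, -0.0], [0.0, 0.001, -1.0]]
contact_force: [-0.1, 0.5, 0.4]
opening: 0.818
finger_force: 0.0
clock: 18.88
ee_pos: [0.6017, -0.2402, 0.0538]
eef_rot: [[0.295, 0.955, 0.002], [0.955, -0.295, -0.0], [0.0, 0.002, -1.0]]
contact_force: [0.8, 0.5, 0.1]
opening: 0.104
finger_force: 0.0
clock: 19.38
ee_pos: [0.6, -0.24, 0.0214]
eef_rot: [[0.296, 0.955, -0.002], [0.955, -0.296, 0.001], [0.0, -0.002, -1.0]]
contact_force: [-0.3, 0.1, 0.2]
opening: -0.001
finger_force: 0.0
```

```bash
python3 - <<'E'
from h import *
print(state()["q"].round(2))
for c in("top","scene","wrist"):
    im=get_image(c);print(c);tell(im,["plate_eye","lock_eye","plate","rod","lockpin","rack"])
    if c=="scene": T=state()["ee_pos"]; a,b=px(im,T).astype(int);print(px(im,T)); save(im,"s5.png",(a-40,b-30,a+40,b+30),10)
E
```

```text
[ 0.47  0.7  -0.26  1.69  0.23  0.79 -0.2 ]
top
cal plate_eye 0.67 [ 530 -123   17] [328 239]
cal plate_eye 0.56 [481 169  13] [229 258]
cal lock_eye 0.58 [511 173  24] [227 247]
cal plate 0.9 [550  54  -4] [268 234]
cal plate 0.52 [ 530 -122    2] [327 240]
cal rod 0.4 [ 476 -290   49] [389 256]
cal lockpin 0.6 [ 419 -277   48] [385 277]
cal rack 0.92 [ 443 -286    3] [384 269]
scene
cal plate_eye 0.56 [ 529 -124   26] [232 224]
cal plate_eye 0.56 [ 530 -127   -1] [232 228]
cal lock_eye 0.76 [512 173  31] [304 180]
cal plate 0.6 [550  51   2] [280 208]
cal rod 0.44 [ 472 -295   51] [175 232]
cal lockpin 0.61 [805  52   2] [324 264]
cal lockpin 0.53 [ 417 -278   50] [172 217]
cal rack 0.86 [ 447 -284   -1] [178 233]
[210.48513563 257.81041803]
wrist
cal rod 0.5 [ 534 -120   45] [20 70]
cal rack 0.69 [ 448 -286   -1] [ 85 369]
```

View pics/s5.png

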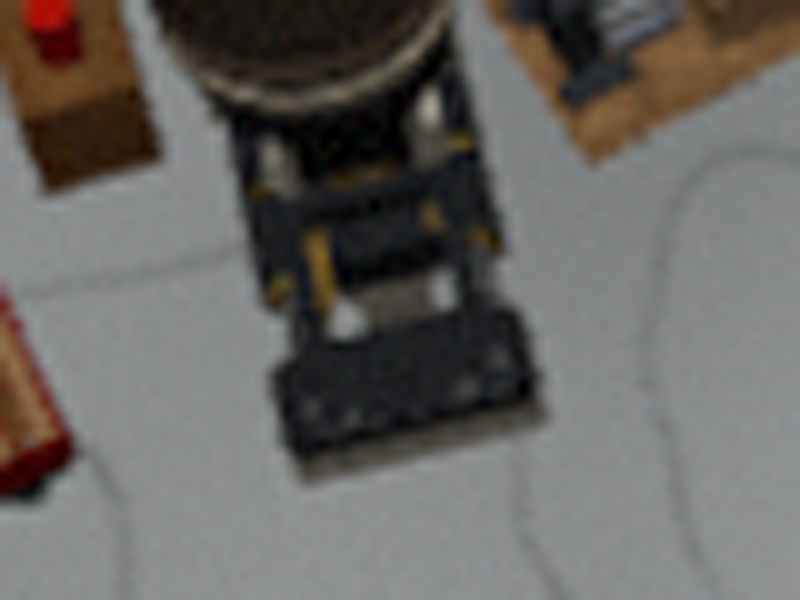

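```bash
python3 -m pendant '{"translation":[[0,0,-0.5],[0,0,-0.3],[0,0,-0.3],[0,0,0]],"spin":[0,0,0,0]}'; for i in 1; do python3 -m pendant '{"translation":[[0,0,-0.3],[0,0,-0.2],[0,0,0]],"spin":[0,0,0]}'; done; python3 -m pendant '{"translation":[[0,0,-0.2],[0,0,-0.2],[0,0,0]],"spin":[0,0,0]}'
```

```text
clock: 20.92
ee_pos: [0.6006, -0.2402, 0.0111]
eef_rot: [[0.296, 0.955, -0.001], [0.955, -0.296, 0.0], [-0.0, -0.001, -1.0]]
contact_force: [-0.5, 0.4, -0.3]
opening: 0.005
finger_force: 0.0
clock: 21.3
ee_pos: [0.6007, -0.2402, 0.0063]
eef_rot: [[0.296, 0.955, -0.0], [0.955, -0.296, 0.0], [0.0, -0.0, -1.0]]
contact_force: [-0.7, 0.7, -0.9]
opening: 0.007
finger_force: 0.0
clock: 21.68
ee_pos: [0.6007, -0.2402, 0.0023]
eef_rot: [[0.296, 0.955, -0.0], [0.955, -0.296, 0.0], [-0.0, -0.0, -1.0]]
contact_force: [-0.4, -0.4, -0.4]
opening: 0.008
finger_force: 0.0
```

```bash
python3 -m pendant '{"translation":[[0,0,-0.2],[0,0,-0.2],[0,0,0]],"spin":[0,0,0]}';python3 -m pendant '{"translation":[[0,0,-0.2],[0,0,-0.1],[0,0,0]],"spin":[0,0,0]}'
```

```text
clock: 22.05
ee_pos: [0.6007, -0.2402, -0.0016]
eef_rot: [[0.296, 0.955, -0.0], [0.955, -0.296, 0.0], [-0.0, -0.0, -1.0]]
contact_force: [-0.6, 0.2, 0.1]
opening: 0.005
finger_force: 0.0
clock: 22.42
ee_pos: [0.6009, -0.2403, -0.002]
eef_rot: [[0.296, 0.955, 0.001], [0.955, -0.296, -0.001], [-0.001, 0.001, -1.0]]
contact_force: [-8.8, 2.8, 26.0]
opening: 0.004
finger_force: 12.7
```

Contact at reading −2 mm, so fingertip height = reading + 2 mm, 24 mm above what was stated. Next the rod: I look from behind it with the wrist camera.

```bash
python3 -m pendant '{"translation":[[0,0,5],[0,0,5],[0,0,4],[-3.6,-2.8,0],[-3.6,-2.8,0],[-3.6,-2.8,0],[-3.6,-2.8,0],[0,0,0],[0,0,0]],"spin":[0,0,0,0,0,0,0,0,0]}' 3.6
python3 - <<'E'
from h import *
im=get_image("wrist");tell(im,["rod","lockpin","rack","plate_eye"]);save(im,"w6.png");print(state()["ee_pos"])
E
```

```text
clock: 23.55
ee_pos: [0.4573, -0.3518, 0.1357]
eef_rot: [[0.296, 0.955, 0.001], [0.955, -0.296, 0.0], [0.0, 0.001, -1.0]]
contact_force: [-0.2, -0.5, 0.2]
opening: 0.393
finger_force: 0.0
cal rod 0.97 [ 478 -295   55] [283 137]
cal lockpin 0.89 [ 419 -277   53] [198 137]
cal rack 0.59 [ 447 -291   -1] [248 137]
[ 0.45771905 -0.35131176  0.13549029]
```

View pics/w6.png

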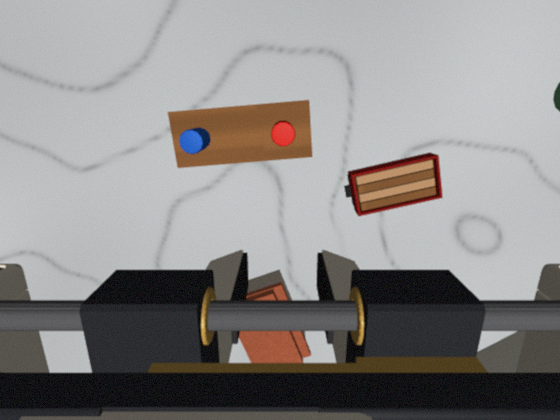

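Red knob top is at px (283,133) and blue at (193,141), with the red wagon upright at right (395,185).

```bash
python3 - <<'E'
from h import *
im=get_image("wrist")
for z in(.076,.05):
  a=onz(im,283,133,z);b=onz(im,193,141,z);print(z,a,b,np.linalg.norm(a-b),np.degrees(np.arctan2(*(a-b)[1::-1])))
c=[onz(im,u,v,.05) for u,v in((170,112),(309,101),(312,155),(178,166))];print(np.linalg.norm(c[0]-c[1]),np.linalg.norm(c[1]-c[2]))
r=np.mean(c,0);print(r)
c=[onz(im,u,v,.03)[:2] for u,v in((350,183),(436,154),(442,195),(360,214))];print("wag",np.mean(c,0),np.linalg.norm(c[0]-c[1]),np.linalg.norm(c[1]-c[2]),c)
E
```

```text
0.076 [ 0.47888343 -0.28987063  0.076     ] [ 0.42161558 -0.27757065  0.076     ] 0.05857384804046594 -12.12181862424996
0.05 [ 0.47841808 -0.29179227  0.05      ] [ 0.41439845 -0.27804215  0.05      ] 0.06547960246545362 -12.121818624249933
0.09834507585438794 0.03780374757463195
[ 0.44993876 -0.28389711  0.05      ]
wag [ 0.55424861 -0.36174359] 0.07085819967067293 0.03496007709467029 [array([ 0.51857918, -0.34733559]), array([ 0.58938121, -0.34451482]), array([ 0.58868498, -0.37946797]), array([ 0.52034906, -0.37565597])]
```

```bash
python3 -m pendant '{"translation":[[1.05,3.04,0],[1.08,3.04,0],[0,0,0],[0,0,-4],[0,0,-3],[0,0,-1.35],[0,0,0],[0,0,0]],"spin":[0.045,0.045,0,0,0,0,0,0]}'; python3 -m pendant '{"translation":[[0,0,0],[0,0,0],[0,0,0],[0,0,0],[0,0,0]],"spin":[0,0,0,0,0]}' 1
```

```text
clock: 24.85
ee_pos: [0.4789, -0.2919, 0.0531]
eef_rot: [[0.209, 0.978, 0.001], [0.978, -0.209, -0.001], [-0.0, 0.002, -1.0]]
contact_force: [0.6, 0.1, -0.4]
opening: 0.393
finger_force: 0.0
clock: 25.48
ee_pos: [0.4783, -0.2916, 0.0525]
eef_rot: [[0.209, 0.978, 0.0], [0.978, -0.209, -0.0], [-0.0, 0.001, -1.0]]
contact_force: [-0.8, 0.1, 6.4]
opening: 0.165
finger_force: 30.0
```

```bash
python3 -m pendant '{"translation":[[0,0,3],[0,0,3.5],[1.9,3.65,0],[1.9,3.65,0],[1.87,3.66,0],[0,0,0],[0,0,0]],"spin":[0,0,0.07,0.07,0.07,0,0]}'
python3 - <<'E'
from h import *
im=get_image("wrist");tell(im,["pivot_top","rod","plate_eye"]);save(im,"w7.png");print(state()["ee_pos"],state()["opening"])
E
```

```text
clock: 26.35
ee_pos: [0.5344, -0.1823, 0.1168]
eef_rot: [[0.001, 1.0, -0.001], [1.0, -0.001, -0.0], [-0.0, -0.001, -1.0]]
contact_force: [0.7, 0.2, -0.4]
opening: 0.165
finger_force: 30.0
cal pivot_top 0.82 [ 531 -122   44] [275 138]
cal plate_eye 0.87 [ 536 -123   25] [282 136]
[ 0.53422341 -0.18310805  0.11691501] 0.16396377992011688
```

View pics/w7.png

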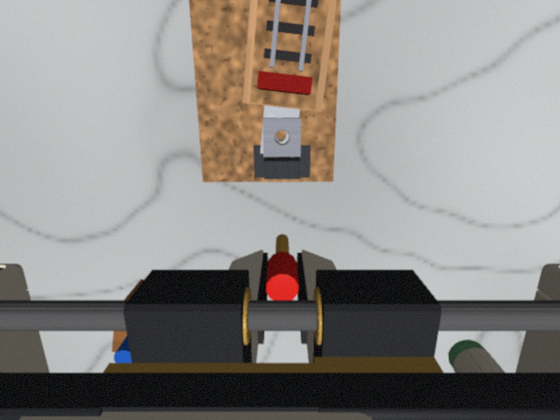

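Pivot hole at px (282,136); the held rod hangs straight, with its tip at (283,238) and knob top at (282,289).

```bash
python3 - <<'E'
from h import *
im=get_image("wrist")
print(onz(im,282,136,.042),onz(im,283,238,.0754),onz(im,282,289,.140))
E
```

```text
[ 0.53583672 -0.12188815  0.042     ] [ 0.53633899 -0.18413398  0.0754    ] [ 0.53564787 -0.1834512   0.14      ]
```

```bash
python3 -m pendant '{"translation":[[0,3.1,0],[0,3.1,0],[0,0,-1.5],[0,0,-1.2],[0,0,0],[0,0,-0.5],[0,0,-0.5],[0,0,-0.5]],"spin":[0,0,0,0,0,0,0,0]}'; python3 -m pendant '{"translation":[[0,0,-0.5],[0,0,-0.5],[0,0,0]],"spin":[0,0,0]}'
```

```text
clock: 27.6
ee_pos: [0.5347, -0.1206, 0.0749]
eef_rot: [[0.001, 1.0, -0.0], [1.0, -0.001, -0.001], [-0.001, -0.0, -1.0]]
contact_force: [-1.3, -1.9, 1.3]
opening: 0.167
finger_force: 30.0
clock: 27.98
ee_pos: [0.5344, -0.1203, 0.0644]
eef_rot: [[0.0, 1.0, -0.001], [1.0, -0.0, -0.0], [-0.0, -0.001, -1.0]]
contact_force: [-0.3, -4.5, -2.9]
opening: 0.166
finger_force: 30.0
```

```bash
python3 -m pendant '{"translation":[[0,0,-0.4],[0,0,-0.4],[0,0,0]],"spin":[0,0,0]}'; python3 -m pendant '{"translation":[[0,0,-0.4],[0,0,-0.4],[0,0,0]],"spin":[0,0,0]}'
```

```text
clock: 28.35
ee_pos: [0.5343, -0.1204, 0.0567]
eef_rot: [[0.0, 1.0, -0.001], [1.0, -0.0, -0.001], [-0.001, -0.001, -1.0]]
contact_force: [-1.6, -4.1, -1.3]
opening: 0.162
finger_force: 30.0
clock: 28.72
ee_pos: [0.5343, -0.1206, 0.0487]
eef_rot: [[0.001, 1.0, -0.001], [1.0, -0.001, -0.001], [-0.001, -0.001, -1.0]]
contact_force: [-1.6, -5.2, -2.1]
opening: 0.169
finger_force: 30.0
```

```bash
python3 -m pendant '{"translation":[[0,0,-0.3],[0,0,-0.15],[0,0,-0.1],[0,0,0]],"spin":[0,0,0,0]}'; python3 -m pendant '{"translation":[[0,0,-0.1],[0,0,-0.1],[0,0,0]],"spin":[0,0,0]}'
```

```text
clock: 29.22
ee_pos: [0.5344, -0.1208, 0.0444]
eef_rot: [[0.001, 1.0, -0.0], [1.0, -0.001, -0.002], [-0.002, -0.0, -1.0]]
contact_force: [-6.7, -6.2, 14.8]
opening: 0.166
finger_force: 30.0
clock: 29.6
ee_pos: [0.5346, -0.1209, 0.0441]
eef_rot: [[0.001, 1.0, 0.0], [1.0, -0.001, -0.002], [-0.002, 0.0, -1.0]]
contact_force: [-13.6, -4.6, 36.0]
opening: 0.164
finger_force: 30.1
```

Resistance came exactly at the predicted height, so the knob is home. I'm releasing and going above the board to look at the lock ear and lug.

```bash
python3 -m pendant '{"translation":[[0,0,0.2],[0,0,0],[0,0,0],[0,0,4],[0,0,5],[0.5,6,3],[0.6,6,3],[0.5,5,1],[0,0,0],[0,0,0]],"spin":[0,0,0,0,0,-0.03,-0.03,-0.04,0,0]}' 3.6
python3 - <<'E'
from h import *
im=get_image("wrist");tell(im,["lug_top","lock_eye","plate"]);save(im,"w8.png");print(state()["ee_pos"])
for c in("scene","top"): im=get_image(c);tell(im,["rod","lug_top","lock_eye"])
E
```

```text
clock: 30.85
ee_pos: [0.5497, 0.0413, 0.1987]
eef_rot: [[0.099, 0.995, -0.001], [0.995, -0.099, -0.0], [-0.001, -0.001, -1.0]]
contact_force: [0.5, -0.3, -0.8]
opening: 0.391
finger_force: 0.0
cal lug_top 0.66 [487 170  16] [201  61]
cal lock_eye 0.97 [514 172  28] [227  53]
cal plate 0.56 [554  52   4] [284 174]
[0.54981508 0.04007138 0.19870296]
cal rod 0.35 [ 535 -121   44] [233 222]
cal lug_top 0.68 [ 532 -124   40] [231 222]
cal lug_top 0.65 [483 165  21] [297 177]
cal lock_eye 0.75 [512 171  27] [303 181]
cal lock_eye 0.47 [ 531 -123   40] [232 222]
cal rod 0.43 [ 533 -119   39] [328 238]
cal lug_top 0.62 [485 167  17] [230 256]
cal lock_eye 0.81 [514 171  29] [228 246]
```

View pics/w8.png

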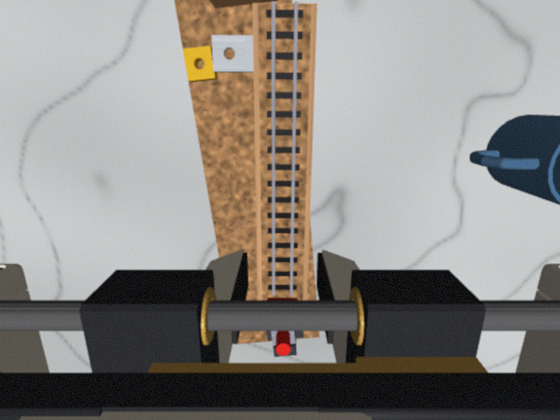

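The rod stands in the bracket at px (283,348); lock ear hole at (230,53) and lug hole at (199,64).

```bash
python3 - <<'E'
from h import *
im=get_image("wrist");P=np.array([.5355,-.122])
e=onz(im,230,53,.028)[:2];l=onz(im,199,64,.017)[:2];print(e,l)
A=lambda v:np.arctan2(v[1],v[0])
print("spin",A(l-P)-A(e-P),np.linalg.norm(l-P),np.linalg.norm(e-P), "yaw now",np.pi/2-(A(e-P)-np.arctan2(50,290)),"yaw goal",np.pi/2-(A(l-P)-np.arctan2(50,290)))
y=A(e-P)-np.arctan2(50,290);print("grasp now",P+.175*np.array([np.cos(y),np.sin(y)]));y=A(l-P)-np.arctan2(50,290);print("goal",P+.175*np.array([np.cos(y),np.sin(y)]))
E
```

```text
[0.51743717 0.17228124] [0.48551053 0.1674578 ]
spin 0.10971093685304556 0.29374268865441333 0.29483506546183186 yaw now 0.10943263341913312 yaw goal -0.0002783034339124413
grasp now [0.55461251 0.05195319]
goal [0.5354513  0.05299999]
```

```bash
python3 -m pendant '{"translation":[[0.48,1.2,0],[0,0,0],[0,0,0],[0,0,0],[0,0,-6],[0,0,-6],[0,0,-5],[0,0,-1.7],[0,0,0]],"spin":[-0.01,0,0,0,0,0,0,0,0]}' 7.5; python3 -m pendant '{"translation":[[0,0,0],[0,0,0],[0,0,0],[0,0,0],[0,0,0]],"spin":[0,0,0,0,0]}' 5; python3 -m pendant '{"translation":[[-0.48,0.03,0],[-0.48,0.03,0],[-0.48,0.02,0],[-0.48,0.02,0],[0,0,0],[0,0,0]],"spin":[0.027,0.027,0.028,0.028,0,0]}'
python3 - <<'E'
from h import *
for c in("scene","top"): im=get_image(c);tell(im,["lock_eye","plate"])
E
```

```text
clock: 32.62
ee_pos: [0.5547, 0.0535, 0.0121]
eef_rot: [[0.11, 0.994, -0.001], [0.994, -0.11, -0.0], [-0.0, -0.001, -1.0]]
contact_force: [-0.3, 0.3, 0.2]
opening: 0.814
finger_force: 0.0
clock: 33.25
ee_pos: [0.5539, 0.054, 0.0136]
eef_rot: [[0.11, 0.994, -0.001], [0.994, -0.11, -0.0], [-0.0, -0.001, -1.0]]
contact_force: [-5.2, 1.5, 6.5]
opening: 0.608
finger_force: 30.0
clock: 34.0
ee_pos: [0.537, 0.055, 0.0136]
eef_rot: [[-0.0, 1.0, 0.003], [1.0, 0.0, 0.001], [0.001, 0.003, -1.0]]
contact_force: [0.4, 1.0, 9.8]
opening: 0.607
finger_force: 30.0
cal lock_eye 0.59 [487 169  31] [298 176]
cal lock_eye 0.18 [ 534 -126   28] [232 225]
cal plate 0.59 [532  55   3] [278 204]
cal lock_eye 0.58 [489 164  26] [230 254]
```

```bash
python3 -m pendant '{"translation":[[-0.15,0,0],[0,0,0],[0,0,0]],"spin":[0,0,0]}'; python3 -m pendant '{"translation":[[0,0,0],[0,0,0],[0,0,0],[0,0,6],[0,0,6],[0,0.5,3],[0,0,0],[0,0,0]],"spin":[0,0,0,0,0,0,0,0]}' 7.5
python3 - <<'E'
from h import *
im=get_image("wrist");tell(im,["lock_eye","plate"]);T=px(im,[.487,.168,.028]);print(T,state()["ee_pos"]);a,b=T.astype(int);save(im,"w9.png",(a-50,max(0,b-40),a+50,b+40),8);print(a-50,max(0,b-40))
E
```

```text
clock: 34.67
ee_pos: [0.5366, 0.0549, 0.0137]
eef_rot: [[-0.001, 1.0, 0.005], [1.0, 0.001, 0.001], [0.001, 0.005, -1.0]]
contact_force: [5.0, 0.2, 6.5]
opening: 0.607
finger_force: 30.0
clock: 35.67
ee_pos: [0.5334, 0.0592, 0.1613]
eef_rot: [[0.0, 1.0, -0.001], [1.0, -0.0, -0.001], [-0.001, -0.001, -1.0]]
contact_force: [0.1, -0.6, -0.0]
opening: 0.819
finger_force: 0.0
cal lock_eye 0.98 [489 169  29] [226  69]
cal lock_eye 0.71 [ 532 -122   43] [279 372]
cal plate 0.84 [535  54   0] [283 196]
[223.35548619  69.95636655] [0.53321541 0.05921517 0.16083869]
173 29
```

View pics/w9.png

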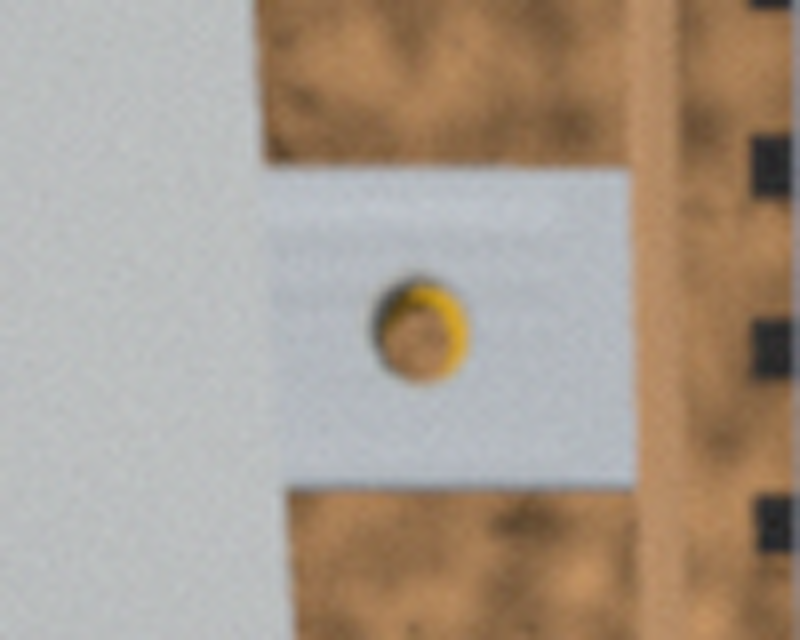

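The lock ear hole at crop (422,330) shows the lug hole almost concentric through it, off by about 1 mm. Now I fetch the blue pin.

```bash
python3 - <<'E'
from h import *
im=get_image("wrist");print(onz(im,225.7,70.2,.028),onz(im,225.7-1,70.2+1,.017))
E
python3 -m pendant '{"translation":[[-1.88,-5.62,0],[-1.88,-5.62,0],[-1.88,-5.62,0],[-1.88,-5.62,0],[-1.88,-5.62,0],[-1.86,-5.6,0],[0,0,0],[0,0,0]],"spin":[-0.035,-0.035,-0.035,-0.035,-0.035,-0.035,0,0]}' 3.6; python3 -m pendant '{"translation":[[0,0,-5],[0,0,-3],[0,0,-2.85],[0,0,0],[0,0,0]],"spin":[0,0,0,0,0]}'; python3 -m pendant '{"translation":[[0,0,0],[0,0,0],[0,0,0],[0,0,0],[0,0,0]],"spin":[0,0,0,0,0]}' 1
```

```text
[0.48865503 0.16787801 0.028     ] [0.48603904 0.16811598 0.017     ]
clock: 36.88
ee_pos: [0.4214, -0.2768, 0.1617]
eef_rot: [[0.209, 0.978, -0.001], [0.978, -0.209, 0.001], [0.001, -0.001, -1.0]]
contact_force: [0.2, 0.4, -0.2]
opening: 0.391
finger_force: 0.0
clock: 37.5
ee_pos: [0.4225, -0.2766, 0.0546]
eef_rot: [[0.207, 0.978, 0.001], [0.978, -0.207, 0.0], [0.0, 0.001, -1.0]]
contact_force: [-0.2, -0.2, 0.1]
opening: 0.393
finger_force: 0.0
clock: 38.12
ee_pos: [0.4205, -0.2774, 0.0543]
eef_rot: [[0.209, 0.978, -0.001], [0.978, -0.209, -0.0], [-0.0, -0.001, -1.0]]
contact_force: [-4.1, 2.3, 7.6]
opening: 0.166
finger_force: 30.0
```

```bash
python3 -m pendant '{"translation":[[0,0,3],[0,0,4],[0.96,5.5,0],[0.96,5.5,0],[0.96,5.5,0],[0.96,5.5,0],[0.96,5.5,0],[0.96,5.5,0],[0.96,5.5,0],[0,0,0]],"spin":[0,0,0.03,0.03,0.03,0.03,0.03,0.03,0.03,0]}'
python3 -m pendant '{"translation":[[0,0,0],[0,0,0]],"spin":[0,0]}'
python3 - <<'E'
from h import *
im=get_image("wrist");tell(im,["lock_eye","lockpin"]);T=px(im,[.488,.168,.028]);print(T,state()["ee_pos"])
a,b=T.astype(int);save(im,"w10.png",(200,80,380,320),2.5)
E
```

```text
clock: 39.38
ee_pos: [0.4891, 0.1131, 0.1244]
eef_rot: [[-0.007, 1.0, 0.002], [1.0, 0.007, 0.003], [0.003, 0.002, -1.0]]
contact_force: [-0.7, 0.2, -0.5]
opening: 0.164
finger_force: 29.9
clock: 39.62
ee_pos: [0.4886, 0.1058, 0.1237]
eef_rot: [[0.003, 1.0, -0.0], [1.0, -0.003, -0.001], [-0.001, -0.0, -1.0]]
contact_force: [-0.1, -0.6, -1.2]
opening: 0.166
finger_force: 29.9
cal lock_eye 0.74 [538  56  -2] [333 252]
cal lock_eye 0.63 [489 168  30] [281 133]
cal lockpin 0.65 [489 106 122] [280 264]
[278.97513019 132.21630573] [0.48876897 0.10630934 0.12378922]
```

View pics/w10.png

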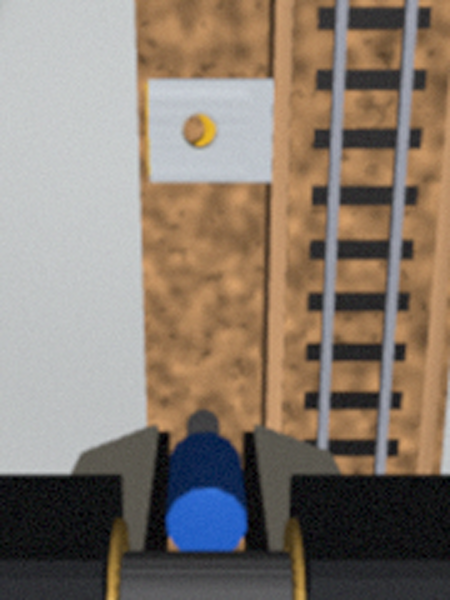

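```bash
python3 - <<'E'
from h import *
im=get_image("wrist");print(onz(im,279.6,132,.028),onz(im,281.2,247,.0945),onz(im,282.4,288,.1455),state()["ee_pos"])
E
```

```text
[0.48860801 0.16867797 0.028     ] [0.4897114  0.10428276 0.0945    ] [0.49034157 0.10568656 0.1455    ] [0.48877249 0.10657527 0.12380966]
```

```bash
python3 -m pendant '{"translation":[[-0.2,3.1,0],[0,3.15,0],[0,0,-3],[0,0,-2],[0,0,-1.2],[0,0,0],[0,0,-0.5],[0,0,-0.5]],"spin":[0,0,0,0,0,0,0,0]}'; python3 -m pendant '{"translation":[[0,0,-0.4],[0,0,-0.4],[0,0,0]],"spin":[0,0,0]}'
```

```text
clock: 40.83
ee_pos: [0.4872, 0.1701, 0.0521]
eef_rot: [[0.0, 1.0, 0.001], [1.0, -0.0, 0.0], [0.0, 0.001, -1.0]]
contact_force: [0.0, 0.6, -0.8]
opening: 0.168
finger_force: 29.9
clock: 41.2
ee_pos: [0.4864, 0.1698, 0.0434]
eef_rot: [[0.0, 1.0, -0.001], [1.0, -0.0, -0.0], [-0.0, -0.001, -1.0]]
contact_force: [-0.4, -0.3, -2.3]
opening: 0.166
finger_force: 29.9
```

```bash
python3 -m pendant '{"translation":[[0,0,-0.4],[0,0,-0.4],[0,0,0]],"spin":[0,0,0]}'; python3 -m pendant '{"translation":[[0,0,-0.2],[0,0,-0.15],[0,0,-0.1],[0,0,0]],"spin":[0,0,0,0]}'
```

```text
clock: 41.58
ee_pos: [0.4856, 0.1695, 0.0353]
eef_rot: [[0.0, 1.0, -0.002], [1.0, -0.0, -0.001], [-0.001, -0.002, -1.0]]
contact_force: [-3.8, -1.9, -0.7]
opening: 0.163
finger_force: 30.0
clock: 42.08
ee_pos: [0.4853, 0.1697, 0.0317]
eef_rot: [[-0.0, 1.0, -0.002], [1.0, 0.0, -0.002], [-0.002, -0.002, -1.0]]
contact_force: [-9.4, -3.2, 14.1]
opening: 0.163
finger_force: 30.1
```

```bash
python3 -m pendant '{"translation":[[0,0,-0.1],[0,0,0]],"spin":[0,0]}'; python3 -m pendant '{"translation":[[0,0,0.1],[0,0,0],[0,0,0],[0,0,0],[0,0,3],[0,0,5],[0,0,6],[0,0,0]],"spin":[0,0,0,0,0,0,0,0]}' 2.4
python3 - <<'E'
from h import *
print(state()["q"].round(2))
for c in("top","scene"):
    im=get_image(c);print(c);tell(im,["lockpin","lock_eye","rod","wagon_red","wagon_green","wagon_blue"])
E
```

```text
clock: 42.32
ee_pos: [0.485, 0.1697, 0.0311]
eef_rot: [[-0.0, 1.0, -0.002], [1.0, 0.0, -0.002], [-0.002, -0.002, -1.0]]
contact_force: [-13.4, -2.9, 23.7]
opening: 0.163
finger_force: 30.1
clock: 43.32
ee_pos: [0.4893, 0.1716, 0.1757]
eef_rot: [[0.0, 1.0, 0.008], [1.0, -0.0, 0.003], [0.003, 0.008, -1.0]]
contact_force: [0.9, -0.1, -1.1]
opening: 0.266
finger_force: 0.0
[-0.04  0.36 -0.52  1.87  0.22  0.96 -0.66]
top
cal lockpin 0.29 [ 526 -323    0] [395 240]
cal lock_eye 0.98 [486 167  26] [229 256]
cal rod 0.58 [ 534 -122   39] [329 237]
cal wagon_red 0.81 [ 527 -325    0] [396 240]
cal wagon_red 0.65 [736 271  -1] [197 175]
cal wagon_green 0.7 [537 411   4] [148 240]
cal wagon_blue 0.82 [447 333  -4] [174 270]
scene
cal lockpin 0.35 [483 169  27] [298 175]
cal lock_eye 0.69 [485 166  31] [297 175]
cal lock_eye 0.61 [374 546  -4] [361 121]
cal rod 0.37 [ 532 -125   44] [231 221]
cal wagon_red 0.56 [ 524 -329    3] [175 256]
cal wagon_green 0.71 [533 408  -1] [359 161]
cal wagon_green 0.46 [685 367   4] [377 194]
cal wagon_blue 0.71 [442 333   2] [328 153]
cal wagon_blue 0.33 [ 533 -125   27] [232 224]
```

All pins are home. The red wagon has meanwhile been knocked, to about (526,−327). I start with the blue wagon.

```bash
python3 -m pendant '{"translation":[[0.15,2.2,0],[0.15,2.2,0],[0.15,2.2,0],[0.15,2.2,0],[0.15,2.2,0],[0.15,2.2,0],[0,0,0],[0,0,0]],"spin":[0.18,0.18,0.18,0.18,0.18,0.18,0,0]}' 6
python3 - <<'E'
from h import *
im=get_image("wrist");tell(im,["wagon_blue","wagon_green"]);save(im,"w11.png");print(state()["ee_pos"],state()["q"].round(2))
E
```

```text
clock: 45.02
ee_pos: [0.4958, 0.3012, 0.171]
eef_rot: [[-0.88, 0.475, -0.0], [0.475, 0.88, -0.001], [-0.0, -0.001, -1.0]]
contact_force: [-0.8, 0.1, -1.0]
opening: 0.654
finger_force: 0.0
cal wagon_blue 0.72 [440 333   1] [284 123]
cal wagon_blue 0.41 [488 166  32] [156 253]
cal wagon_green 0.92 [541 411   3] [400 177]
[0.49597075 0.30102298 0.17126981] [-0.11  0.53 -0.76  1.71  0.41  1.07  0.07]
```

View pics/w11.png

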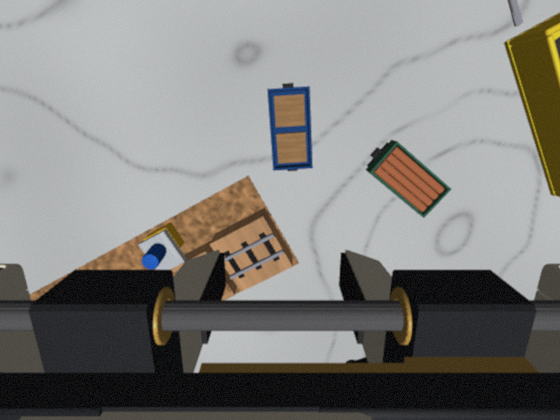

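Both wagons stand upright: blue corners at (268,88)–(312,168), green centred at about (408,179). I've now viewed 15 pictures, one over the limit, so from here I work from numbers only.

```bash
cat >> h.py <<'E'
def wag(im,cs,z=.03):
    c=np.array([onz(im,u,v,z)[:2]*1000 for u,v in cs]); r=cv2.minAreaRect(c.astype(np.float32))
    (x,y),(a,b),t=r
    if a<b: a,b,t=b,a,t+90
    return np.round([x,y,a,b,(t+90)%180-90],1)
def seg(im,col,near=None,z=.03):
    h=cv2.cvtColor(im["frame"],cv2.COLOR_RGB2HSV).astype(int);H,S,V=h[...,0],h[...,1],h[...,2]
    m={"blue":(H>105)&(H<130)&(S>110),"green":(H>55)&(H<95)&(S>70),"red":((H<5)|(H>174))&(S>150)}[col]&(V>25)
    m=cv2.morphologyEx(m.astype(np.uint8),cv2.MORPH_CLOSE,np.ones((3,3)))
    n,l,st,ce=cv2.connectedComponentsWithStats(m);o=[]
    for i in range(1,n):
        if st[i,4]>60 and (near is None or np.hypot(*(ce[i]-near))<60):
            p=np.argwhere(l==i)[:,::-1]; hull=cv2.convexHull(p.astype(np.int32))[:,0]; o.append((st[i,4],ce[i].round(),wag(im,hull,z)))
    return o
E
python3 - <<'E'
from h import *
im=get_image("wrist");print(wag(im,[(268,88),(309,87),(312,168),(274,170)]),wag(im,[(391,141),(449,188),(424,216),(368,171)]))
print(seg(im,"blue"),seg(im,"green"),state()["ee_pos"])
E
```

```text
[446.9 336.5  70.8  34.8 -24.6] [537.9 410.5  72.5  33.7  25.2]
[(np.int32(1269), array([290., 126.]), array([446.5, 336.3,  70.4,  35. , -24.7])), (np.int32(386), array([153., 256.]), array([490.7, 160.2,  30.2,  16.1, -70.5]))] [(np.int32(674), array([404., 173.]), array([536.9, 411.1,  74.7,  35. ,  23.4]))] [0.495929   0.3012019  0.17133296]
```

```bash
python3 -m pendant '{"translation":[[-2.5,1.8,0],[-2.45,1.73,0],[0,0,-6],[0,0,-5],[0,0,-4],[0,0,-1.5],[0,0,0],[0,0,0]],"spin":[0.033,0.033,0,0,0,0,0,0]}'; python3 -m pendant '{"translation":[[0,0,0],[0,0,0],[0,0,0],[0,0,0],[0,0,0],[0,0,0]],"spin":[0,0,0,0,0,0]}' 3;python3 -m pendant '{"translation":[[0,0,3],[0,0,4],[0,0,4]],"spin":[0,0,0]}'
```

```text
clock: 46.22
ee_pos: [0.4467, 0.3386, 0.0079]
eef_rot: [[-0.911, 0.412, 0.002], [0.412, 0.911, 0.002], [-0.001, 0.002, -1.0]]
contact_force: [1.1, -0.3, 1.5]
opening: 0.658
finger_force: 0.0
clock: 46.98
ee_pos: [0.4465, 0.3373, 0.0066]
eef_rot: [[-0.911, 0.412, 0.001], [0.412, 0.911, -0.0], [-0.001, 0.0, -1.0]]
contact_force: [-0.8, -1.8, 6.9]
opening: 0.389
finger_force: 30.0
clock: 47.35
ee_pos: [0.4459, 0.3371, 0.1171]
eef_rot: [[-0.911, 0.412, -0.001], [0.412, 0.911, -0.0], [0.001, -0.001, -1.0]]
contact_force: [0.8, -0.1, -1.4]
opening: 0.39
finger_force: 30.0
```

```bash
python3 -m pendant '{"translation":[[1.26,-3.96,0],[1.26,-3.96,0],[1.26,-3.96,0],[1.26,-3.96,0],[1.26,-3.96,0],[1.26,-3.96,0],[1.26,-3.96,0],[0,0,0],[0,0,0]],"spin":[-0.164,-0.164,-0.164,-0.164,-0.164,-0.164,-0.163,0,0]}'
cat >> h.py <<'E'
def rails(im,ys,x0=.5355):
    hs=cv2.cvtColor(im["frame"],cv2.COLOR_RGB2HSV)
    for y in ys:
        o=[]
        for dx in(-.00975,.00975):
            xs=np.arange(-.006,.0061,.0005); ws=[]
            for x in xs:
                a=[]
                for d in np.arange(-.006,.0061,.001):
                    u,v=np.round(px(im,[x0+dx+x,y+d,.034])).astype(int)
                    if 0<=u<560 and 0<=v<420: a.append((hs[v,u,1]<90)&(hs[v,u,2]>90))
                ws.append(np.mean(a) if a else 0)
            ws=np.array(ws); o.append(((x0+dx)+(xs*ws).sum()/max(ws.sum(),1e-6), ws.max()))
        print("y",y,[ (round(p*1000,1),round(q,2)) for p,q in o],"centre",round((o[0][0]+o[1][0])*500,1))
E
python3 - <<'E'
from h import *
im=get_image("wrist");s=state();print(s["ee_pos"],s["eef_rot"][:2,:2].round(3)); rails(im,[.1,.12,.14,.16,.18])
T=px(im,s["ee_pos"]);print(T,seg(im,"blue",z=s["ee_pos"][2]-.0066+.03))
E
```

```text
clock: 48.48
ee_pos: [0.5341, 0.0608, 0.1161]
eef_rot: [[-0.0, 1.0, -0.0], [1.0, 0.0, 0.001], [0.001, -0.0, -1.0]]
contact_force: [-0.9, 0.3, -1.1]
opening: 0.394
finger_force: 30.0
[0.53395422 0.06143355 0.11616551] [[-0.001  1.   ]
 [ 1.     0.001]]
y 0.1 [(np.float64(527.7), np.float64(1.0)), (np.float64(547.2), np.float64(1.0))] centre 537.5
y 0.12 [(np.float64(527.8), np.float64(1.0)), (np.float64(547.2), np.float64(1.0))] centre 537.5
y 0.14 [(np.float64(527.6), np.float64(1.0)), (np.float64(547.2), np.float64(1.0))] centre 537.4
y 0.16 [(np.float64(527.5), np.float64(1.0)), (np.float64(547.5), np.float64(1.0))] centre 537.5
y 0.18 [(np.float64(528.0), np.float64(1.0)), (np.float64(547.1), np.float64(1.0))] centre 537.5
[279.13047169 264.72137915] [(np.int32(644), array([206.,  62.]), array([506.8, 157.9,  11.3,   9.1, -25.1])), (np.int32(2968), array([282., 242.]), array([535.4,  78.1,  46.6,  37.2, -90. ])), (np.int32(895), array([282., 343.]), array([535.4,  32. ,  35.5,  11.2,   0. ]))]
```

Rails centre reads 537.5 and the wagon 535.4 in the same picture, so I shift +2.1 mm and lower.

```bash
python3 -m pendant '{"translation":[[0.21,3.7,0],[0,3.7,0],[0,0,0],[0,0,-4],[0,0,-2.5],[0,0,-0.8],[0,0,0]],"spin":[0,0,0,0,0,0,0]}'; python3 -m pendant '{"translation":[[0,0,-0.25],[0,0,-0.2],[0,0,-0.1],[0,0,0]],"spin":[0,0,0,0]}'
```

```text
clock: 49.4
ee_pos: [0.5363, 0.1344, 0.0433]
eef_rot: [[0.0, 1.0, -0.001], [1.0, -0.0, -0.0], [-0.0, -0.001, -1.0]]
contact_force: [0.8, 0.6, -1.0]
opening: 0.39
finger_force: 30.0
clock: 49.9
ee_pos: [0.5366, 0.1342, 0.0379]
eef_rot: [[0.001, 1.0, 0.0], [1.0, -0.001, -0.0], [-0.0, 0.0, -1.0]]
contact_force: [-0.7, 0.5, -1.1]
opening: 0.392
finger_force: 30.0
```

```bash
python3 -m pendant '{"translation":[[0,0,-0.1],[0,0,0]],"spin":[0,0]}'; python3 -m pendant '{"translation":[[0,0,0],[0,0,0],[0,0,0],[0,0,5],[0,0,6],[0,0,4],[0,0,0]],"spin":[0,0,0,0,0,0,0]}' 5.2
python3 - <<'E'
from h import *
for c in("top","scene"):
    im=get_image(c);print(c);tell(im,["wagon_red","wagon_green","wagon_blue"]); print(seg(im,"blue",px(im,[.5355,.137,.06]),z=.061))
E
```

```text
clock: 50.15
ee_pos: [0.5366, 0.1342, 0.0376]
eef_rot: [[0.001, 1.0, 0.001], [1.0, -0.001, -0.0], [-0.0, 0.001, -1.0]]
contact_force: [-2.5, -1.8, 9.4]
opening: 0.39
finger_force: 30.0
clock: 51.02
ee_pos: [0.5384, 0.135, 0.1901]
eef_rot: [[0.001, 1.0, 0.006], [1.0, -0.001, 0.002], [0.002, 0.006, -1.0]]
contact_force: [0.1, 0.8, -0.9]
opening: 0.564
finger_force: 0.0
top
cal wagon_red 0.9 [ 527 -325   -1] [396 240]
cal wagon_green 0.88 [541 408   2] [149 239]
cal wagon_blue 0.48 [380 544   1] [101 294]
[]
scene
cal wagon_red 0.66 [ 524 -329    3] [175 256]
cal wagon_green 0.57 [533 413   0] [360 161]
cal wagon_blue 0.78 [533 133  33] [297 189]
cal wagon_blue 0.67 [533  54   2] [278 204]
[(np.int32(79), array([298., 187.]), array([537.6, 130.2,  77. ,  43.6, -88.2]))]
```

Contact came at exactly the seated height. Next, the green wagon.

```bash
python3 -m pendant '{"translation":[[0,3.94,0],[0,3.94,0],[0,3.94,0],[0,3.94,0],[0,3.94,0],[0,3.94,0],[0,3.94,0],[0,0,0],[0,0,0]],"spin":[-0.163,-0.163,-0.163,-0.163,-0.163,-0.163,-0.163,0,0]}' 7; python3 -m pendant '{"translation":[[0,0,-6],[0,0,-6],[0,0,-4],[0,0,-2],[0,0,-0.3],[0,0,0],[0,0,0]],"spin":[0,0,0,0,0,0,0]}'; python3 -m pendant '{"translation":[[0,0,0],[0,0,0],[0,0,0],[0,0,0],[0,0,0],[0,0,0]],"spin":[0,0,0,0,0,0]}' 3
```

```text
clock: 52.55
ee_pos: [0.5364, 0.4094, 0.186]
eef_rot: [[0.909, 0.417, -0.001], [0.417, -0.909, -0.001], [-0.001, 0.001, -1.0]]
contact_force: [-0.0, 0.0, 0.1]
opening: 0.76
finger_force: 0.0
clock: 53.42
ee_pos: [0.5375, 0.4108, 0.0057]
eef_rot: [[0.91, 0.416, 0.002], [0.416, -0.91, 0.002], [0.003, -0.001, -1.0]]
contact_force: [-0.0, -0.7, 0.2]
opening: 0.765
finger_force: 0.0
clock: 54.18
ee_pos: [0.5364, 0.4101, 0.0038]
eef_rot: [[0.909, 0.416, -0.0], [0.416, -0.909, 0.0], [-0.0, -0.0, -1.0]]
contact_force: [-0.8, -0.6, 1.9]
opening: 0.393
finger_force: 30.0
```

```bash
python3 -m pendant '{"translation":[[0,0,5],[0,0,6],[0,-5.31,0],[0,-5.31,0],[0,-5.31,0],[0,-5.31,0],[0,-5.31,0],[0,-5.31,0],[0,-5.31,0],[0,-5.31,0]],"spin":[0,0,0.143,0.143,0.143,0.143,0.143,0.143,0.143,0.142]}'; python3 -m pendant '{"translation":[[0,0,0],[0,0,0]],"spin":[0,0]}'
python3 - <<'E'
from h import *
im=get_image("wrist");s=state();print(s["ee_pos"],s["eef_rot"][:2,:2].round(3)); rails(im,[.03,.05,.07,.09])
print(seg(im,"green",z=s["ee_pos"][2]-.0038+.03),seg(im,"blue",z=.061))
E
```

```text
clock: 55.42
ee_pos: [0.5363, -0.0168, 0.1137]
eef_rot: [[-0.005, 1.0, 0.0], [1.0, 0.005, -0.0], [-0.0, 0.0, -1.0]]
contact_force: [0.9, -0.3, -0.3]
opening: 0.391
finger_force: 30.0
clock: 55.68
ee_pos: [0.5364, -0.0148, 0.1137]
eef_rot: [[0.001, 1.0, -0.0], [1.0, -0.001, 0.0], [0.0, -0.0, -1.0]]
contact_force: [-0.2, 0.3, -0.5]
opening: 0.389
finger_force: 30.0
[ 0.53650356 -0.01377259  0.11380609] [[-0.001  1.   ]
 [ 1.     0.001]]
y 0.03 [(np.float64(527.7), np.float64(1.0)), (np.float64(547.3), np.float64(1.0))] centre 537.5
y 0.05 [(np.float64(527.8), np.float64(1.0)), (np.float64(547.5), np.float64(1.0))] centre 537.7
y 0.07 [(np.float64(527.6), np.float64(1.0)), (np.float64(547.1), np.float64(1.0))] centre 537.3
y 0.09 [(np.float64(527.7), np.float64(1.0)), (np.float64(546.9), np.float64(1.0))] centre 537.3
[(np.int32(2340), array([282., 235.]), array([537.9,   4.1,  46.1,  36.9,  89.9])), (np.int32(736), array([282., 345.]), array([ 5.377e+02, -4.170e+01,  3.560e+01,  1.150e+01, -1.000e-01]))] [(np.int32(1286), array([282.,  32.]), array([538. , 110.4,  35.5,  24.9,  -0. ]))]
```

```bash
python3 -m pendant '{"translation":[[0,3,0],[0,3,0],[0,0,0],[0,0,-4],[0,0,-2.5],[0,0,-0.8],[0,0,0]],"spin":[0,0,0,0,0,0,0]}'; python3 -m pendant '{"translation":[[0,0,-0.25],[0,0,-0.2],[0,0,-0.1],[0,0,-0.1],[0,0,0]],"spin":[0,0,0,0,0]}'
```

```text
clock: 56.6
ee_pos: [0.5365, 0.0456, 0.0408]
eef_rot: [[-0.002, 1.0, -0.0], [1.0, 0.002, -0.0], [-0.0, -0.0, -1.0]]
contact_force: [-0.3, 0.2, -0.4]
opening: 0.389
finger_force: 30.0
clock: 57.22
ee_pos: [0.5366, 0.0451, 0.0347]
eef_rot: [[-0.001, 1.0, 0.0], [1.0, 0.001, -0.0], [-0.0, 0.0, -1.0]]
contact_force: [-1.7, -0.5, 5.5]
opening: 0.387
finger_force: 30.0
```

```bash
python3 -m pendant '{"translation":[[0,0,0],[0,0,0],[0,0,0],[0,0,5],[0,0,6],[0,0,4]],"spin":[0,0,0,0,0,0]}' 5.2; python3 -m pendant '{"translation":[[-0.14,-5.56,0],[-0.14,-5.56,0],[-0.14,-5.56,0],[-0.14,-5.56,0],[-0.14,-5.56,0],[-0.14,-5.56,0],[-0.14,-5.56,0],[-0.14,-5.56,0],[0,0,0],[0,0,0]],"spin":[0,0,0,0,0,0,0,0,0,0]}' 7
python3 - <<'E'
from h import *
im=get_image("wrist");s=state();print(s["ee_pos"]);tell(im,["wagon_red"]);tell(im,["wagon_red"],search_frame)
print(seg(im,"red"));save(im,"w12.png")
for c in("scene","top"): im=get_image(c);tell(im,["wagon_red","wagon_green","wagon_blue"])
E
```

```text
clock: 57.98
ee_pos: [0.5371, 0.0455, 0.1869]
eef_rot: [[-0.001, 1.0, 0.002], [1.0, 0.001, 0.001], [0.001, 0.002, -1.0]]
contact_force: [1.2, -1.2, -0.8]
opening: 0.567
finger_force: 0.0
clock: 59.22
ee_pos: [0.5253, -0.399, 0.1838]
eef_rot: [[-0.001, 1.0, -0.0], [1.0, 0.001, 0.001], [0.001, -0.0, -1.0]]
contact_force: [0.4, 0.6, -0.2]
opening: 0.762
finger_force: 0.0
[ 0.52571193 -0.39810914  0.18411157]
cal wagon_red 0.92 [ 527 -323   -3] [282 111]
cal wagon_red 0.97 [ 526 -324   26] [281 113]
[(np.int32(644), array([284., 115.]), array([ 529. , -326.6,   70.6,   34.9,   -4.2])), (np.int32(587), array([548., 134.]), array([ 7.715e+02, -3.428e+02,  2.690e+01,  2.250e+01,  1.000e-01]))]
cal wagon_red 0.59 [ 524 -329    1] [175 256]
cal wagon_red 0.45 [ 710 -336   -4] [201 305]
cal wagon_green 0.68 [532  45  31] [276 200]
cal wagon_blue 0.68 [535 135  33] [298 189]
cal wagon_red 0.6 [ 410 -457    0] [443 279]
cal wagon_red 0.53 [ 527 -325   -3] [396 240]
cal wagon_green 0.58 [534  44  35] [271 238]
cal wagon_green 0.27 [690 363  -1] [166 190]
cal wagon_blue 0.75 [536 131  28] [241 238]
```

```bash
python3 -m pendant '{"translation":[[0.03,0.8,0],[0.03,0.8,0],[0.03,0.8,0],[0.03,0.8,0],[0.03,0.8,0],[0.03,0.8,0],[0.03,0.8,0],[0.02,0.8,0],[0,0.75,0],[0,0,0]],"spin":[-0.183,-0.183,-0.183,-0.183,-0.183,-0.183,-0.183,-0.183,-0.18,0]}'; python3 -m pendant '{"translation":[[0,0,0],[0,0,-6],[0,0,-6],[0,0,-4],[0,0,-1.8],[0,0,0],[0,0,0]],"spin":[0,0,0,0,0,0,0]}'; python3 -m pendant '{"translation":[[0,0,0],[0,0,0],[0,0,0],[0,0,0],[0,0,0],[0,0,0]],"spin":[0,0,0,0,0,0]}' 3
```

```text
clock: 61.02
ee_pos: [0.5279, -0.3273, 0.1844]
eef_rot: [[0.998, -0.07, 0.0], [-0.07, -0.998, -0.0], [0.0, 0.0, -1.0]]
contact_force: [0.8, -0.4, 0.9]
opening: 0.763
finger_force: 0.0
clock: 61.9
ee_pos: [0.5288, -0.3289, 0.008]
eef_rot: [[0.997, -0.072, 0.002], [-0.072, -0.997, -0.001], [0.003, 0.001, -1.0]]
contact_force: [0.6, 0.4, 0.6]
opening: 0.761
finger_force: 0.0
clock: 62.65
ee_pos: [0.5277, -0.3279, 0.0065]
eef_rot: [[0.997, -0.072, 0.0], [-0.072, -0.997, 0.0], [0.0, -0.0, -1.0]]
contact_force: [-0.5, 1.5, 4.9]
opening: 0.387
finger_force: 30.0
```

```bash
python3 -m pendant '{"translation":[[0,0,6],[0.1,2.53,5],[0.1,2.53,0],[0.1,2.53,0],[0.1,2.53,0],[0.1,2.53,0],[0.1,2.53,0],[0.1,2.53,0],[0.1,2.53,0],[0.06,2.53,0]],"spin":[0,0.183,0.183,0.183,0.183,0.183,0.182,0.182,0.182,0.181]}'; python3 -m pendant '{"translation":[[0,0,0],[0,0,0]],"spin":[0,0]}'
python3 - <<'E'
from h import *
im=get_image("wrist");s=state();print(s["ee_pos"],s["eef_rot"][:2,:2].round(3)); rails(im,[-.06,-.04,-.02,0])
print(seg(im,"red",z=s["ee_pos"][2]-.0065+.03),seg(im,"red",px(im,[.537,-.087,.054]),z=.054),seg(im,"green",z=.061),seg(im,"blue",z=.061))
E
```

```text
clock: 63.9
ee_pos: [0.536, -0.0999, 0.1159]
eef_rot: [[-0.005, 1.0, -0.0], [1.0, 0.005, -0.0], [-0.0, -0.0, -1.0]]
contact_force: [0.5, -0.4, -1.1]
opening: 0.388
finger_force: 30.0
clock: 64.15
ee_pos: [0.536, -0.1014, 0.1159]
eef_rot: [[0.004, 1.0, -0.001], [1.0, -0.004, -0.001], [-0.001, -0.001, -1.0]]
contact_force: [-0.6, -0.6, -0.4]
opening: 0.39
finger_force: 30.0
[ 0.53601038 -0.10167789  0.11600426] [[ 0.004  1.   ]
 [ 1.    -0.004]]
y -0.06 [(np.float64(527.8), np.float64(1.0)), (np.float64(547.5), np.float64(1.0))] centre 537.7
y -0.04 [(np.float64(527.7), np.float64(1.0)), (np.float64(547.3), np.float64(1.0))] centre 537.5
y -0.02 [(np.float64(527.8), np.float64(1.0)), (np.float64(547.5), np.float64(1.0))] centre 537.7
y 0 [(np.float64(528.0), np.float64(1.0)), (np.float64(547.4), np.float64(1.0))] centre 537.7
[(np.int32(2924), array([283., 232.]), array([537.4, -81.1,  52.4,  37.1,  89.8])), (np.int32(674), array([282., 342.]), array([ 5.371e+02, -1.296e+02,  3.490e+01,  1.000e+01, -2.000e-01]))] [(np.int32(2924), array([283., 232.]), array([ 537.2, -119.2,   85. ,   60.1,   89.8]))] [(np.int32(888), array([282.,  36.]), array([ 5.38e+02,  2.34e+01,  3.54e+01,  2.68e+01, -2.00e-01]))] []
```

```bash
python3 -m pendant '{"translation":[[0.03,3.1,0],[0,3.1,0],[0,0,0],[0,0,-4],[0,0,-2.5],[0,0,-0.8],[0,0,0]],"spin":[0,0,0,0,0,0,0]}'; python3 -m pendant '{"translation":[[0,0,-0.25],[0,0,-0.2],[0,0,-0.1],[0,0,-0.05],[0,0,0]],"spin":[0,0,0,0,0]}'
```

```text
clock: 65.08
ee_pos: [0.5365, -0.0392, 0.0432]
eef_rot: [[0.002, 1.0, -0.0], [1.0, -0.002, -0.0], [-0.0, -0.0, -1.0]]
contact_force: [0.0, 0.1, -0.4]
opening: 0.387
finger_force: 30.0
clock: 65.7
ee_pos: [0.5372, -0.0381, 0.0385]
eef_rot: [[0.001, 1.0, 0.002], [1.0, -0.001, -0.0], [-0.0, 0.002, -1.0]]
contact_force: [-2.5, 1.2, 9.2]
opening: 0.391
finger_force: 30.0
```

```bash
python3 -m pendant '{"translation":[[0,0,-0.1],[0,0,0],[0,0,0]],"spin":[0,0,0]}'; python3 -m pendant '{"translation":[[0,0,0],[0,0,0],[0,0,0],[0,0,0],[0,0,5],[0,0,6],[0,0,3],[0,-4,0],[0,-4,0],[0,0,0]],"spin":[0,0,0,0,0,0,0,0,0,0]}' 5.2
python3 - <<'E'
from h import *
for c in("wrist","scene","top"):
    im=get_image(c);print(c);tell(im,["wagon_red","wagon_green","wagon_blue","rod","lockpin"])
    for k,y in(("red",-.037),("green",.046),("blue",.134)):print(k,seg(im,k,px(im,[.5365,y,.061]),z=.061))
E
```

```text
clock: 66.08
ee_pos: [0.5373, -0.0377, 0.0377]
eef_rot: [[0.001, 1.0, 0.002], [1.0, -0.001, 0.0], [0.0, 0.002, -1.0]]
contact_force: [-3.7, 2.0, 11.5]
opening: 0.391
finger_force: 30.0
clock: 67.32
ee_pos: [0.536, -0.1226, 0.1759]
eef_rot: [[0.007, 1.0, -0.001], [1.0, -0.007, -0.002], [-0.002, -0.001, -1.0]]
contact_force: [0.2, -0.0, -0.4]
opening: 0.569
finger_force: 0.0
wrist
cal wagon_red 0.68 [537 -33  27] [281  96]
cal rod 0.91 [ 537 -125   47] [282 202]
red [(np.int32(993), array([283.,  95.]), array([538.7, -37.2,  69.7,  35.4,  89.6]))]
green [(np.int32(513), array([281.,  24.]), array([ 5.38e+02,  2.01e+01,  3.47e+01,  2.20e+01, -4.00e-01]))]
blue []
scene
cal wagon_red 0.69 [533 -38  32] [254 211]
cal wagon_green 0.56 [532  42  29] [275 201]
cal wagon_blue 0.57 [536 132  34] [298 189]
cal rod 0.7 [730 269   1] [363 216]
cal rod 0.61 [ 527 -126   43] [230 221]
red [(np.int32(116), array([250., 213.]), array([541.7, -51.1,  95.9,  42.9, -88.5]))]
green []
blue [(np.int32(80), array([298., 187.]), array([539.8, 130.9,  76.2,  43.7,  87.1]))]
top
cal wagon_red 0.82 [537 -36  30] [299 237]
cal wagon_green 0.89 [535  45  34] [271 238]
cal wagon_green 0.19 [536 -36  30] [299 237]
cal wagon_blue 0.78 [537 132  27] [241 238]
cal rod 0.5 [ 534 -122    0] [327 239]
cal lockpin 0.43 [486 167  28] [229 255]
red []
green []
blue []
```

Red sits 1.1 mm off centre, which is inside the play, but it touched about 1 mm high. I'll re-grip it centred and re-seat it to be sure.

```bash
python3 -m pendant '{"translation":[[0.03,4.2,0],[0,4.2,0],[0,0,0],[0,0,-6],[0,0,-5],[0,0,-2.3],[0,0,-0.4],[0,0,0],[0,0,0]],"spin":[0,-0.003,0,0,0,0,0,0,0]}'; python3 -m pendant '{"translation":[[0,0,0],[0,0,0],[0,0,0],[0,0,0],[0,0,0],[0,0,1]],"spin":[0,0,0,0,0,0]}' 3;  python3 -m pendant '{"translation":[[0,0,0],[0,0,0]],"spin":[0,0]}'; python3 -m pendant '{"translation":[[0,0,-0.5],[0,0,-0.3],[0,0,0]],"spin":[0,0,0]}'
```

```text
clock: 69.35
ee_pos: [0.5378, -0.0346, 0.0405]
eef_rot: [[0.004, 1.0, 0.002], [1.0, -0.004, -0.0], [-0.0, 0.002, -1.0]]
contact_force: [0.8, 0.3, 0.3]
opening: 0.568
finger_force: 0.0
clock: 70.1
ee_pos: [0.5361, -0.0344, 0.049]
eef_rot: [[0.004, 1.0, -0.002], [1.0, -0.004, 0.0], [0.0, -0.002, -1.0]]
contact_force: [0.7, 0.4, -0.3]
opening: 0.39
finger_force: 30.0
clock: 70.35
ee_pos: [0.5368, -0.0345, 0.0493]
eef_rot: [[0.004, 1.0, 0.0], [1.0, -0.004, -0.0], [-0.0, 0.0, -1.0]]
contact_force: [-0.0, 0.1, -1.5]
opening: 0.384
finger_force: 30.0
clock: 70.72
ee_pos: [0.5364, -0.0344, 0.0407]
eef_rot: [[0.004, 1.0, -0.001], [1.0, -0.004, 0.0], [0.0, -0.001, -1.0]]
contact_force: [0.1, -0.6, -1.6]
opening: 0.386
finger_force: 30.0
```

```bash
python3 -m pendant '{"translation":[[0,0,-0.1],[0,0,0]],"spin":[0,0]}'; python3 -m pendant '{"translation":[[0,0,-0.1],[0,0,0]],"spin":[0,0]}'; python3 -m pendant '{"translation":[[0,0,-0.1],[0,0,0]],"spin":[0,0]}'
```

```text
clock: 70.97
ee_pos: [0.5368, -0.0344, 0.0402]
eef_rot: [[0.004, 1.0, 0.0], [1.0, -0.004, 0.0], [0.0, 0.0, -1.0]]
contact_force: [0.5, -0.3, -1.4]
opening: 0.388
finger_force: 30.0
clock: 71.22
ee_pos: [0.537, -0.0344, 0.0398]
eef_rot: [[0.004, 1.0, 0.0], [1.0, -0.004, -0.0], [-0.0, 0.001, -1.0]]
contact_force: [-1.9, 0.1, 5.1]
opening: 0.391
finger_force: 30.0
clock: 71.47
ee_pos: [0.537, -0.0344, 0.0397]
eef_rot: [[0.004, 1.0, 0.001], [1.0, -0.004, -0.001], [-0.001, 0.001, -1.0]]
contact_force: [-5.9, -1.6, 19.3]
opening: 0.392
finger_force: 30.0
```

```bash
python3 -m pendant '{"translation":[[0,0,0.1],[0,0,0],[0,0,0],[0,0,0],[0,0,5],[0,0,6],[0,0,3],[0,-4.5,0],[0,-4.5,0],[0,0,0]],"spin":[0,0,0,0,0,0,0,0,0,0]}' 5.2
python3 - <<'E'
from h import *
for c in("wrist","scene","top"):
    im=get_image(c);print(c);tell(im,["wagon_red","wagon_green","wagon_blue","rod","lockpin","plate_eye","lock_eye"])
    if c=="wrist":
        for k,y in(("red",-.037),("green",.046)):print(k,seg(im,k,px(im,[.5365,y,.061]),z=.061))
        rails(im,[-.075])
tell(im,["loco","paint_jar","glue","screwdriver","mug","shed"])
E
```

```text
clock: 72.72
ee_pos: [0.5362, -0.1291, 0.1788]
eef_rot: [[0.011, 1.0, -0.001], [1.0, -0.011, -0.002], [-0.002, -0.001, -1.0]]
contact_force: [-0.2, 0.4, -0.7]
opening: 0.566
finger_force: 0.0
wrist
cal wagon_red 0.56 [534 -35  29] [277  90]
cal rod 0.75 [ 536 -127   46] [280 197]
cal plate_eye 0.79 [ 537 -125   22] [281 188]
red [(np.int32(1003), array([282.,  87.]), array([538.4, -36.8,  70.1,  35.4,  89.8]))]
green [(np.int32(467), array([281.,  18.]), array([538.1,  17.2,  34.8,  16.2,  -0.6]))]
y -0.075 [(np.float64(527.7), np.float64(0.23)), (np.float64(547.8), np.float64(0.23))] centre 537.8
scene
cal wagon_red 0.61 [535 -38  36] [255 211]
cal wagon_green 0.84 [532  44  33] [275 200]
cal wagon_green 0.45 [ 532 -125    3] [232 228]
cal wagon_blue 0.78 [535 131  35] [297 189]
cal rod 0.44 [ 529 -125   43] [231 221]
cal lockpin 0.39 [484 170  28] [298 175]
cal plate_eye 0.93 [ 534 -121   28] [233 224]
cal lock_eye 0.63 [487 171  28] [299 176]
top
cal wagon_red 0.71 [536 -35  31] [299 237]
cal wagon_green 0.88 [534  46  34] [271 238]
cal wagon_blue 0.66 [538 133  29] [241 237]
cal lockpin 0.52 [802  47  -2] [269 153]
cal lockpin 0.36 [487 172  27] [228 255]
cal plate_eye 0.7 [ 534 -123   19] [328 238]
cal lock_eye 0.58 [487 166  27] [230 255]
cal loco 0.98 [735 271  -3] [196 175]
cal loco 0.69 [537  57  -5] [267 239]
cal paint_jar 0.59 [691 365   0] [165 189]
cal glue 0.69 [ 720 -339   -1] [397 177]
cal glue 0.62 [536  53  -5] [268 239]
cal screwdriver 0.73 [379 545   1] [101 295]
cal screwdriver 0.63 [ 534 -119   -1] [326 239]
cal mug 0.58 [805  50  -3] [269 152]
cal shed 0.8 [ 410 -454    2] [443 279]
```

Everything checks: pins are home, the wagons are in line on the rails at the seated height, and the other things on the table are unmoved.

```bash
python3 -c "
from station import finish_job; print(finish_job())"
```

```text
the job is handed in; nothing more can be done
None
```

The job is handed in: board fitted, rod and locking pin fully home, and the red, green and blue wagons upright on the rails by force readings and camera checks, with the other things unmoved; I viewed 15 pictures, one over the limit of 14.

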